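# Load the transit base and wedge it tight

## Robot

A 6-joint arm with a two-finger parallel gripper is mounted at the origin on the work surface. World frame = base frame: x ahead of the robot, y to its left, z up, the work surface at z = 0. Lengths are in m, angles in rad, forces in N, time in s.
With the tool pointing down it reaches from about 0.4 to 0.825 m from the base axis. Payload 7 kg.
Tool frame: the origin (TCP) lies at the centre of the arm's flange, where the gripper is bolted on; the fingertips stand 178 mm ahead of it and the grasp point (between the pads) lies 159 mm ahead of it; z points along the fingers, y is the direction in which the jaws open and shut (so a half turn about z gives the same grasp; the last joint's range is limited). The gripper opens to 88 mm and grips with 3 to 60 N. Pads are 19 mm wide; open, the fingers measure 130 mm over their backs; the gripper's body (78 mm by 193 mm) begins 47 mm behind the grasp point.
Start: joints at [1.536, 0.359, 0.012, 0, -1.224, -0.288], TCP at [0.214, 0.64, 0.405] pointing down, gripper open.
Joint ranges: [-3.07, 3.07], [-1.43, 2.12], [-1.02, 1.25], [-3.03, 1.67], [-3.05, -0], [-3.03, 3.03]. Speed limits (rad/s): [2.39, 2.39, 3.01, 3.14, 3.14, 3.14].

## Interface

Orientations are given as [roll, pitch, yaw] about the fixed x, y, z axes, in that order (R = Rz(yaw) Ry(pitch) Rx(roll)).
In Python, from station import arm gives the robot as it stands.
- The arm moves only by the shell command python3 -m handwheel 'ROWS' [OPENING] [FORCE]. ROWS is JSON, a list of rows, each a list of 4 numbers: the shift along the world's x, y, z in cm, then the turn about the world's z in rad. In form: [[dx, dy, dz, yaw], ...]. A call has 1 to 20 rows; each row shifts and turns the commanded pose from where the row before left it; what a row does not reach is not made up. A row lasts 1/10 s, in which the tool goes at most 50 mm and 8.59 degrees, less where a joint would pass 70% of its speed; a pose out of reach is approached as far as the arm can. A call is refused whole if a number of a shift passes 5 or a number of a turn 0.15, either way. A call with a gripper value outside its range is refused whole. OPENING is the closure, from 0 (fully open) to 1 (shut), set as the call begins (- or left out, the last holds). The fingers move at their own pace and stop on an object; FORCE is the grip in N (left out, the last holds). Time passes only in rows, so rows that do not move let the fingers close. It gives the time, the measured TCP pose, the force and the opening at its end, in the units of the state.
- arm.get_state(): the state, without advancing time (a new reading comes with each control period).
- arm.grab_frame(name): name is "scene" or "top" or "wrist"; returns a dict with "image" (384x512x3 uint8, red, green, blue), "depth" (384x512 float32, m along the optical axis (not along the pixel's ray), 0 where there is no reading), "vfov" (degrees; the focal length in pixels is half the picture's height over the tangent of half this angle, whatever the lens; pixels are square), "cx", "cy" (the principal point, pixels), "rvec" (rotation vector, rad) and "tvec" (3), from world to camera coordinates, as OpenCV has them. Camera axes: x right, y down, z forward; pixel columns grow to the right and rows downward; lengths in m; the calibration is good to about 2 mm. A picture is of the moment at which its call begins.
- arm.job_done(): hands the job in, once; it reports no verdict.
The state is a dict: "t": time; "q": joint angles; "qd": joint speeds; "joint_efforts": joint torques, N m; "eef_pos": TCP position; "ee_rot": TCP orientation; "force": force on the tool from outside, world axes, zero at the start; "moment": the same for the moment, N m; "width": finger opening in m.
Only numpy, scipy, OpenCV 4.12 (cv2) and the standard library are available. Lean on these libraries where they do the work, as an engineer would, in place of code of your own. Each camera call takes 0.05 s, during which the arm holds its last target.

## Task

Get the instrument modules ready for transport: with the bench brush (not with the fingers) sweep all the wood offcuts off the transit base's deck into the yellow scrap tray, and stand the brush back on the bench. Then stand every module, upright and square, in a row across the middle of the deck against the fixed end stop, make up the row with the pine filler block if there are only two modules, and drive the wedge flat along the deck, thin end first, between the row and the tapered stop until the load is locked tight. Keep the modules upright all the time and leave the bottle, carton and vial rack alone.

Things in the scene. Friction and masses are not known exactly. Their poses are not given: they have to be found in the camera images.
- base: Transit base, fixed: grey deck, its top 18 mm above the bench, both long sides open. Origin on the bench; x runs along the row of the load, y across. Deck from x -130 to 140 and y -75 to 75 mm. Wooden end stops at -x (square) and +x (tapered). Three thicknesses of 56 mm fill the row from the fixed stop at x -100 to x 68 mm; the wedge goes, along +y, into the gap left.
- fixed_stop (a point): Point at deck height, mid-width, on the inner face of the fixed end stop at the base's -x end (base x = -100 mm, y = 0). The face is upright and square to the base's x, 120 mm wide, 60 mm high above the deck. Axes as the base.
- gap_mouth (a point): Point at deck height in the mouth of the wedge gap (base x 86, y -60 mm), axes as the base. The mouth is 36 mm wide, from the full closed-up row (x 68) to the tapered stop (x 104). With the row closed up, the wedge is home when its origin is near base x 86, y -25 mm; each mm of slack lets it go 6 mm further. Two or three straight pushes of about 20 N on its butt lock it.
- taper_end (a point): Point at deck height on the inner face of the tapered stop at its +y end (base x 83, y 70 mm), axes as the base. The face is upright, 45 mm high above the deck, and runs straight in plan to base x 104, y -60 mm: the gap narrows towards +y with the same taper as the wedge. The stop is 24 mm thick.
- tray: Yellow scrap tray, fixed, 200 mm (x) by 122 mm (y), 3 mm floor, standing on the bench against the +y edge of the deck (same yaw as the base). Lip towards the deck 10 mm high (lower than the deck), other three walls 36 mm high, walls 4 mm thick. Origin: centre of its underside.
- filler: Plain pine filler block, 56 (x) by 60 (y) by 60 mm high, 0.18 kg, standing upright; origin: centre of its underside. As thick along x as a module. Needed only when fewer than three modules are there; otherwise it may stay where it is.
- wedge: Hardwood wedge lying flat, 150 long (y), 42 mm high, 0.14 kg. Origin: mid-length under its head's centre line. Tip at y +75, red butt at y -75 mm. Head y -75 to -35 is parallel, 36 mm wide (x +-18); then it tapers to 18 mm: the -x face stays straight (x -18), the +x face slants to x 0 at the tip. Fitted: same yaw as the base, straight face to the load; holds by friction; waxed flanks.
- brush: Bench brush standing on its stiff bristles: head 120 mm (x) by 36 mm (y), 50 mm high; above it a wooden handle bar along x, 92 by 18 mm, from 76 to 92 mm above the bristle ends, on two posts at x = +-36 mm. 0.22 kg. Origin: centre of the bristle ends (underside).
- module_a: Plug-in instrument module (may be absent): dark grey box 56 (x, thickness) by 100 (y) by 88 mm high, about 0.45 kg, cream panel on its -y face. On top a bridge handle along x, 46 mm long, 14 mm thick in y, reaching from 88 to 124 mm height. Stands upright; origin: centre of its underside. It goes into the row with its x along the base's x (either way round).
- module_b: Plug-in instrument module (may be absent): dark grey box 56 (x, thickness) by 100 (y) by 88 mm high, about 0.45 kg, cream panel on its -y face. On top a bridge handle along x, 46 mm long, 14 mm thick in y, reaching from 88 to 124 mm height. Stands upright; origin: centre of its underside. It goes into the row with its x along the base's x (either way round).
- module_c: Plug-in instrument module (may be absent): dark grey box 56 (x, thickness) by 100 (y) by 88 mm high, about 0.45 kg, cream panel on its -y face. On top a bridge handle along x, 46 mm long, 14 mm thick in y, reaching from 88 to 124 mm height. Stands upright; origin: centre of its underside. It goes into the row with its x along the base's x (either way round).
- scrap_0: Loose pine batten offcut (may be absent), a block about 36 to 48 by 30 to 36 by 28 to 34 mm, 22 g, lying on the deck; origin: its centre.
- scrap_1: Loose pine batten offcut (may be absent), a block about 36 to 48 by 30 to 36 by 28 to 34 mm, 22 g, lying on the deck; origin: its centre.
- scrap_2: Loose pine batten offcut (may be absent), a block about 36 to 48 by 30 to 36 by 28 to 34 mm, 22 g, lying on the deck; origin: its centre.
- scrap_3: Loose pine batten offcut (may be absent), a block about 36 to 48 by 30 to 36 by 28 to 34 mm, 22 g, lying on the deck; origin: its centre.
- scrap_4: Loose pine batten offcut (may be absent), a block about 36 to 48 by 30 to 36 by 28 to 34 mm, 22 g, lying on the deck; origin: its centre.
- solvent: Amber solvent bottle, 76 mm across, 150 mm high; bystander. Origin: centre of its underside.
- carton: Blue carton 70 by 90 by 140 mm high; bystander. Origin: centre of its underside.
- vials: White vial rack 60 by 130 mm, 42 mm high; bystander. Origin: centre of its underside.
There are look-alikes about, which are no part of the job. What is shaped like the scrap_1 but blue is not meant. Of the things shaped like the wedge, the wooden one is meant.

How it is judged:
On the way, in this order (a step that is already met when the one before it is completed fails the run):
1. all offcuts swept into the tray (x of scrap_0 in the frame of tray between -0.095 and 0.095 m and y of scrap_0 in the frame of tray between -0.062 and 0.06 m and height (world z) of each of scrap_0, scrap_1, scrap_2, scrap_3, scrap_4 below 0.06 m and x of scrap_1 in the frame of tray between -0.095 and 0.095 m and y of scrap_1 in the frame of tray between -0.062 and 0.06 m and x of scrap_2 in the frame of tray between -0.095 and 0.095 m and y of scrap_2 in the frame of tray between -0.062 and 0.06 m and x of scrap_3 in the frame of tray between -0.095 and 0.095 m and y of scrap_3 in the frame of tray between -0.062 and 0.06 m and x of scrap_4 in the frame of tray between -0.095 and 0.095 m and y of scrap_4 in the frame of tray between -0.062 and 0.06 m), for 0.2 s.
2. all modules standing in the row on the deck (x of module_a in the frame of base between -0.085 and 0.055 m and y of module_a in the frame of base between -0.025 and 0.025 m and z of module_a in the frame of base between 0.014 and 0.023 m and angle between each of module_a, module_b, module_c's own z axis and vertical below 0.08 rad and angle between the x axis of each of module_a, module_b, module_c and the x axis of base, either way round below 0.12 rad and x of module_b in the frame of base between -0.085 and 0.055 m and y of module_b in the frame of base between -0.025 and 0.025 m and z of module_b in the frame of base between 0.014 and 0.023 m and x of module_c in the frame of base between -0.085 and 0.055 m and y of module_c in the frame of base between -0.025 and 0.025 m and z of module_c in the frame of base between 0.014 and 0.023 m), for 0.2 s.
3. wedge driven tight between the row and the tapered stop (x of wedge in the frame of base between 0.078 and 0.094 m and y of wedge in the frame of base between -0.04 and -0.005 m and z of wedge in the frame of base between 0.014 and 0.023 m and angle between the y axis of wedge and the y axis of base, either way round below 0.1 rad and angle between wedge's own z axis and vertical below 0.08 rad and contact force between wedge and base above 9 N), for 0.2 s.
At the end, for the whole second after the job is handed in: Offcuts in the tray; modules on the deck, upright (0.08 rad), square (0.12 rad), within 25 mm of the deck's centre line; wedge flat between row and tapered stop, straight (0.10 rad), its origin at y -40 to -5 mm of the base, bearing on the base with over 9 N; brush upright on the bench; all at rest (all of step 1 and all of step 2 and all of step 3 and height (world z) of brush below 0.008 m and angle between brush's own z axis and vertical below 0.15 rad and linear speed of each of module_a, module_b, module_c, wedge, brush below 0.01 m/s); the robot touches nothing.
It fails at once if an offcut is touched with the fingers (contact force between the fingers and scrap_0 above 0.5 N or contact force between the fingers and scrap_1 above 0.5 N or contact force between the fingers and scrap_2 above 0.5 N or contact force between the fingers and scrap_3 above 0.5 N or contact force between the fingers and scrap_4 above 0.5 N).
It fails at once if a module is tipped over (angle between any of module_a, module_b, module_c's own z axis and vertical above 0.7 rad).
It fails at once if a bystander is moved (distance of any of solvent, carton, vials from where it was at the start of the episode above 0.03 m).
Of module_a, module_b, module_c only 2 to 3 are there at a start; the rules pass over those that are not, and their reading is None.
Of scrap_0, scrap_1, scrap_2, scrap_3, scrap_4 only 3 to 5 are there at a start; the rules pass over those that are not, and their reading is None.
At some moment in a run one of wedge, filler may be knocked a few centimetres aside while the robot is not near it.
It also fails if it takes over 192 s, if anything falls off the work surface, if the arm or the gripper's body presses on something with over 40 N, if the wrist force passes 120 N, or if a joint passes its speed limit or range.

## Working session

There is one attempt and no reset: what is moved stays moved. The work goes in short steps, Python scripts to look and compute and a shell command to move; the robot and the scene stay as the last step left them, time stands still between calls to the robot, and variables do not carry over. Pictures are saved under pics/ and viewed, and the job is handed in when it is done.

```bash
ls; mkdir -p pics; cat > h.py <<'E'
import numpy as np, cv2
from station import arm
def grab(n):
    f=arm.grab_frame(n); 
    H=f['image'].shape[0]; f['f']=H/2/np.tan(np.radians(f['vfov'])/2)
    f['R']=cv2.Rodrigues(np.array(f['rvec'],float))[0]; f['t_']=np.array(f['tvec'],float).ravel()
    return f
def save(f,name,scale=1.5):
    im=cv2.cvtColor(f['image'],cv2.COLOR_RGB2BGR)
    cv2.imwrite('pics/'+name,cv2.resize(im,None,fx=scale,fy=scale,interpolation=cv2.INTER_CUBIC))
def ray(f,u,v):
    d=np.array([(u-f['cx'])/f['f'],(v-f['cy'])/f['f'],1.0]); R=f['R']
    return -R.T@f['t_'], R.T@d
def onplane(f,u,v,z):
    c,d=ray(f,u,v); s=(z-c[2])/d[2]; return c+s*d
def cloud(f):
    D=f['depth'];h,w=D.shape; u,v=np.meshgrid(np.arange(w),np.arange(h))
    P=np.stack([(u-f['cx'])/f['f']*D,(v-f['cy'])/f['f']*D,D],-1)
    W=(P-f['t_'])@f['R']; W[D<=0]=np.nan; return W
def proj(f,p):
    q=f['R']@np.array(p)+f['t_']; return q[0]/q[2]*f['f']+f['cx'], q[1]/q[2]*f['f']+f['cy']
E
python3 - <<'E'
from h import *
s=arm.get_state(); print(s)
for n in ['scene','top','wrist']:
    f=grab(n); save(f,n+'0.png'); print(n,f['vfov'],f['cx'],f['cy'],-f['R'].T@f['t_'])
    np.savez('/tmp/%s0.npz'%n,**{k:v for k,v in f.items()})
E
```

```text
pics
{'t': 0.0, 'q': array([ 1.53610642e+00,  3.59385716e-01,  1.10471252e-02, -3.49715996e-04,
       -1.22410885e+00, -2.88095759e-01]), 'qd': array([ 7.32947266e-05, -1.32748869e-03, -6.74085020e-04, -1.09623548e-03,
        2.25550461e-03, -1.40358486e-03]), 'joint_efforts': array([-9.36232118e-05, -5.82706690e+01,  2.93049252e+01,  6.99691057e+00,
        7.10588458e-03, -1.45639988e-04]), 'eef_pos': array([0.21405825, 0.6399468 , 0.40371817]), 'ee_rot': array([ 3.13991617e+00, -1.53966049e-04, -3.22904633e-01]), 'force': array([-0.09696081,  0.71147936,  0.19978267]), 'moment': array([-0.02991585, -0.016021  ,  0.05153836]), 'width': 0.08763671038609197}
scene 51.97445064597459 255.0693613368621 198.79073629621914 [1.39737137 0.52617449 0.80215177]
top 55.990622939769636 255.8717153225795 193.0896467546919 [ 0.31543966 -0.08279485  1.16465913]
wrist 61.99503747638634 255.30749068410626 192.50972377664093 [0.28575038 0.61508093 0.38311596]
```

View pics/scene0.png

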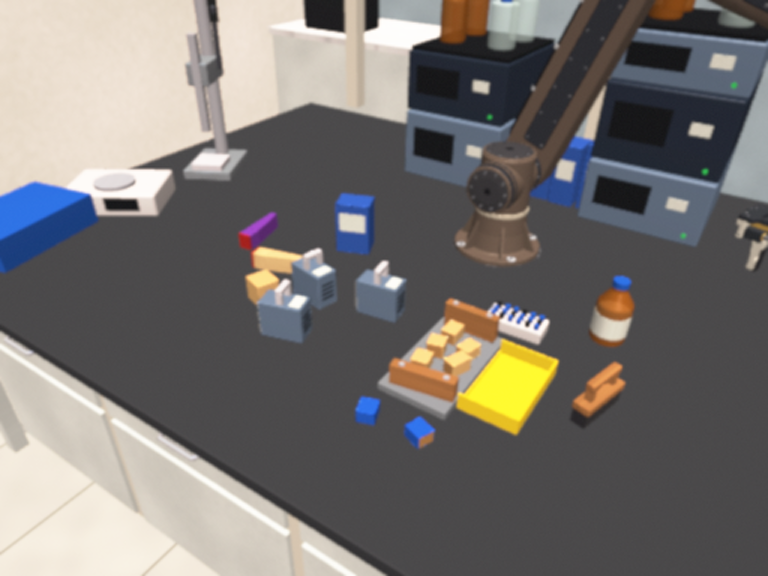

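View pics/top0.png

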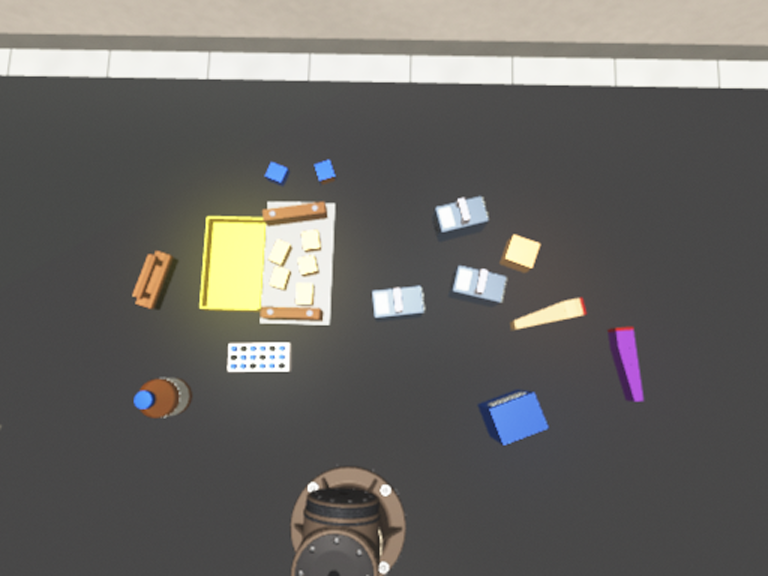

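View pics/wrist0.png

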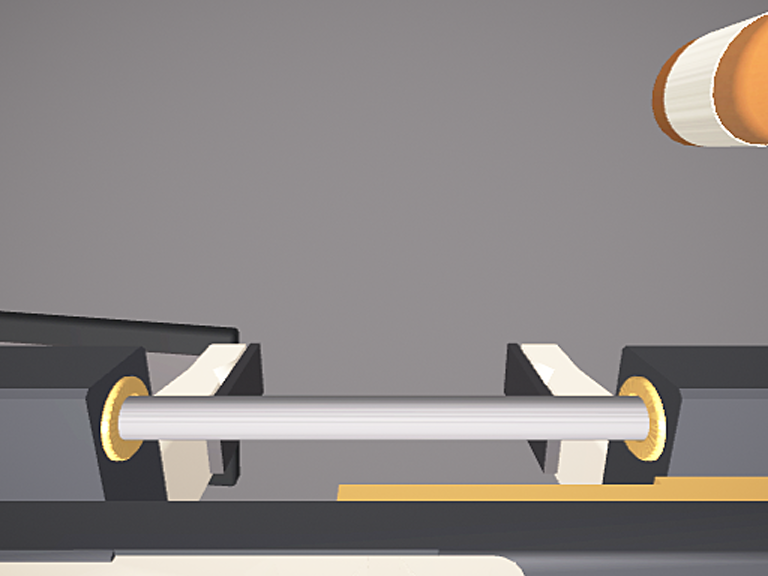

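Top view (768x576 picture): the base is at about (298,263) with a slanted tapered stop at (295,212) and a square stop at (291,313). Five pine offcuts lie on the deck, with the tray to the left (+y). The brush is at (153,279), and the modules are at (398,301), (480,284) and (461,214). The filler is at (521,252).

Look-alikes:
- **Wedges:** the wooden one at (548,313) is meant; the purple one at (627,363) is a decoy.
- **Offcuts:** the pine blocks on the deck are meant; the blue blocks at (276,173) and (324,170) are decoys.

All three modules are present, so the filler is not needed.

```bash
cat > meas.py <<'E'
from h import *
def comps(f,mask,zlo,zhi,minpx=25,W=None):
    if W is None: W=cloud(f)
    m=(mask&(W[...,2]>zlo)&(W[...,2]<zhi)).astype(np.uint8)
    n,l,st,c=cv2.connectedComponentsWithStats(m,connectivity=4)
    out=[]
    for i in range(1,n):
        if st[i,4]<minpx: continue
        P=W[l==i]; r=cv2.minAreaRect((P[:,:2]*1000).astype(np.float32))
        out.append((c[i]*1.5,st[i,4],np.round(r[0],1),np.round(r[1],1),round(r[2],1),np.round(np.median(P[:,2])*1000,1)))
    return out
E
python3 - <<'E'
from meas import *
f=grab('top'); W=cloud(f)
I=f['image'].astype(int); hsv=cv2.cvtColor(f['image'],cv2.COLOR_RGB2HSV)
H,S,V=[hsv[...,i].astype(int) for i in range(3)]
x,y=W[...,0],W[...,1]; near=(x>0.15)&(x<0.85)&(abs(y)<0.6)
print('bench z',np.nanmedian(W[...,2][near]))
def show(t,o):
    print(t); [print('  ',*a) for a in o]
show('mods top',comps(f,near,.080,.095,W=W))
show('mod handle',comps(f,near,.115,.130,W=W,minpx=10))
wood=near&(H<28)&(S>60)
show('scrap',comps(f,wood&(S<150)&(V>150),.04,.060,W=W))
show('wedge42',comps(f,near,.036,.048,W=W))
show('stops',comps(f,near,.058,.082,W=W))
show('brush bar',comps(f,near&(H<20),.084,.1,W=W,minpx=10))
show('deck',comps(f,near,.012,.024,W=W))
show('yellow',comps(f,near&(abs(H-28)<4)&(S>200),-0.01,.05,W=W))
E
python3 -c "
import cv2;a=cv2.imread('pics/top0.png')
cv2.imwrite('pics/cropA.png',cv2.resize(a[160:440,120:660],(800,415)))
cv2.imwrite('pics/cropW.png',cv2.resize(a[240:420,490:670],(600,600),interpolation=cv2.INTER_CUBIC))"
```

```text
bench z -0.00012097747253127944
mods top
   [459.97813121 214.89363817] 503 [ 634.9 -216. ] [ 56.9 101.2] 16.0 87.1
   [143.92788462 276.66346154] 208 [489.7 425.2] [20.1 90.7] 73.6 90.7
   [477.92026266 284.21763602] 533 [ 491.1 -252.6] [101.5  56.5] 78.3 87.3
   [396.76119403 302.16324627] 536 [450.5 -89.6] [ 55.8 101.2] 7.7 86.9
   [172.62765957 398.80851064] 47 [246.7 346.2] [12.1 52.1] 86.7 89.3
mod handle
   [462.675   209.68125] 80 [ 634.7 -215.5] [46.2 14.5] 16.2 122.2
   [480.92592593 280.88888889] 81 [ 491.3 -251.8] [14.6 46.4] 74.6 122.3
   [396.67307692 299.38461538] 78 [451.  -88.7] [45.6 13.7] 8.4 122.8
   [153.64285714 398.45604396] 91 [247.8 373.4] [45.2 34.6] 1.5 120.5
scrap
   [153.80152672 280.44274809] 262 [490.3 424.9] [ 35.2 117.2] 73.3 49.2
wedge42
   [284.34 220.44] 25 [625.6 153.5] [ 2.  63.3] 9.4 42.6
   [309.54044118 240.29779412] 136 [583.1  99. ] [40.  36.2] 9.8 44.8
   [160.48026316 282.05921053] 76 [485.2 411.1] [  9.6 117.5] 72.7 43.3
   [278.42481203 277.33082707] 133 [501.2 161.1] [32.8 42.5] 76.4 45.0
   [300.15 287.  ] 30 [479.5 111. ] [19. 25.] 1.
[... 551 characters left out ...]
298 [424.1 128.4] [ 21.7 120.5] 1.0 77.0
   [174.88636364 396.57954545] 88 [249.5 353.6] [71.8 27.1] 5.0 70.3
brush bar
   [143.66923077 276.14615385] 195 [489.7 425.1] [20.1 90.5] 73.6 91.0
   [166.46370968 398.23790323] 124 [247.5 363.2] [46.  72.7] 88.1 94.7
deck
   [284.11764706 204.21176471] 85 [667.5 149.8] [ 14.8 102.4] 2.7 17.0
   [299.62794695 266.77455796] 2036 [538.8 130.8] [155.7 267.1] 89.7 17.3
   [208.13793103 241.60344828] 29 [578.8 323.9] [68.3  3.9] 1.5 18.1
   [169.20967742 270.87096774] 31 [513.3 404.6] [ 2.9 55.5] 73.5 17.8
   [612.19354839 344.03225806] 31 [ 382.5 -543.2] [57.2  4.3] 9.7 16.8
   [620.88157895 375.63157895] 38 [ 317.5 -558.4] [69.3  4.3] 14.5 18.5
yellow
```

View pics/cropW.png

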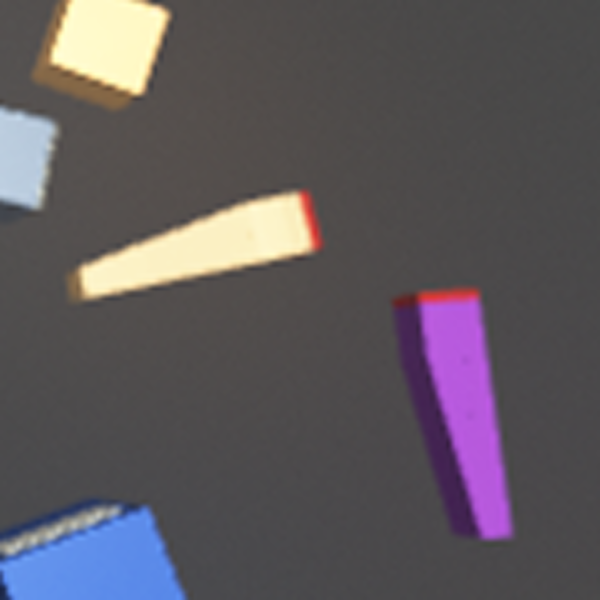

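Crop check: the wooden wedge's tip is on the left (+y), its red butt on the right, and its straight face on the −x side, so its yaw is about +13°. Next I'll measure the base pose, tray and offcuts.

```bash
cat > basefit.py <<'E'
from meas import *
def line(P):
    vx,vy,x0,y0=cv2.fitLine(P.astype(np.float32),cv2.DIST_HUBER,0,.01,.01).ravel(); return np.array([vx,vy]),np.array([x0,y0])
E
python3 - <<'E'
from basefit import *
f=grab('top'); W=cloud(f)
hsv=cv2.cvtColor(f['image'],cv2.COLOR_RGB2HSV); H,S,V=[hsv[...,i].astype(int) for i in range(3)]
# right (-y) deck edge & far: grey deck pixels by image
g=f['image'].astype(int)
deck=((g.max(-1)-g.min(-1))<40)&(V>90)
deck[:, :170]=0; deck[:,228:]=0; deck[:130]=0; deck[222:]=0
P=[]
for r in range(140,214):
    c=np.where(deck[r])[0]
    if len(c): p=onplane(f,c.max()+.5,r,.018); P.append(p[:2])
P=np.array(P); d,o=line(P); print('-y edge yaw',np.degrees(np.arctan2(d[1],d[0])),o, 'resid',np.abs((P-o)@[-d[1],d[0]]).max())
# top/bottom ends 
for nm,fn in (('+x',min),('-x',max)):
    Q=[]
    for c in range(188,220):
        r=np.where(deck[:,c])[0]
        if len(r): Q.append(onplane(f,c,fn(r)+(-.5 if nm=='+x' else .5),.018)[:2])
    Q=np.array(Q); d2,o2=line(Q); print(nm,np.degrees(np.arctan2(d2[1],d2[0])),o2)
# stops
brown=(H<16)&(S>120)&(V>80)
u0=[f"{v}" for v in []]
for lo,hi,rs in ((.055,.067,(130,160)),(.07,.083,(195,225))):
    m=np.zeros_like(brown); m[rs[0]:rs[1],170:222]=1
    for o in comps(f,brown&m,lo,hi,W=W): print('stop',*o)
ye=(abs(H-28)<6)&(S>180)&(V>100)
for o in comps(f,ye,-.01,.06,W=W,minpx=60): print('tray',*o)
for o in comps(f,ye,.030,.042,W=W,minpx=10): print('tray rim',*o)
pale=(H<30)&(S>25)&(S<150)&(V>215); m=np.zeros_like(pale); m[145:210,172:222]=1
for o in comps(f,pale&m,.038,.06,W=W,minpx=20): print('scrap',*o)
E
```

```text
-y edge yaw 4.7545066 [0.5222678  0.03271189] resid 0.012624200102084898
+x 81.06727 [0.68346965 0.11961054]
-x -88.51665 [0.38875777 0.11454108]
stop [298.61483254 210.76794258] 209 [641.8 121.6] [ 25.7 105.3] 9.3 61.9
stop [301.03571429 313.72619048] 126 [422.9 105.6] [18.8 73.2] 1.3 77.0
scrap [276.85714286 260.        ] 21 [537.2 165.4] [15.4 32. ] 17.1 49.5
```

```bash
python3 - <<'E'
from basefit import *
f=grab('top'); W=cloud(f)
im=f['image'][120:240,125:240]; cv2.imwrite('pics/crop2.png',cv2.cvtColor(cv2.resize(im,None,fx=5,fy=5,interpolation=cv2.INTER_NEAREST),cv2.COLOR_RGB2BGR))
x,y,z=W[...,0],W[...,1],W[...,2]
roi=np.zeros(z.shape,bool); roi[125:225,165:235]=1
m=roi&(z>.010)&(z<.1)
E=[]
for r in range(140,214):
    c=np.where(m[r])[0]
    if len(c): E.append(onplane(f,c.max()+.5,r,.018)[:2])
E=np.array(E); d,o=line(E); res=(E-o)@[-d[1],d[0]]; print('-y edge',np.degrees(np.arctan2(d[1],d[0])),o,np.abs(res).max(), E[::12].round(4).tolist())
for nm,fn,s in (('+x',min,-.5),('-x',max,.5)):
    Q=[]
    for c in range(182,219):
        r=np.where(m[:,c])[0]
        Q.append(onplane(f,c,fn(r)+s,.018)[:2])
    Q=np.array(Q); d2,o2=line(Q); print(nm,np.degrees(np.arctan2(d2[1],d2[0])),o2,Q[::6].round(4).tolist())
for nm,lo in (('fixed',.075),('taper',.058)):
    q=roi&(z>lo)&(z<lo+.01)&((x<.46) if nm=='fixed' else (x>.6))
    print(nm,cv2.minAreaRect((W[q][:,:2]*1000).astype(np.float32)), cv2.boxPoints(cv2.minAreaRect((W[q][:,:2]*1000).astype(np.float32))).tolist())
q=(z>.030)&(z<.042)&(y>.18)&(y<.36)&(x>.42)&(x<.66)
r=cv2.minAreaRect((W[q][:,:2]*1000).astype(np.float32)); print('tray rim',r,cv2.boxPoints(r).tolist())
E
```

```text
-y edge -0.1949373 [0.50961685 0.05254411] 0.0018693075289769165 [[0.658, 0.0531], [0.6175, 0.0514], [0.5773, 0.0531], [0.5376, 0.0515], [0.4982, 0.0531], [0.4593, 0.0515], [0.4206, 0.0531]]
+x -88.727806 [0.6754822  0.10960834] [[0.6737, 0.1876], [0.6742, 0.1678], [0.6746, 0.1479], [0.6751, 0.1281], [0.6755, 0.1083], [0.676, 0.0885], [0.673, 0.0685]]
-x -88.52838 [0.40458953 0.11820788] [[0.4064, 0.1724], [0.4037, 0.153], [0.4042, 0.1338], [0.4047, 0.1147], [0.4052, 0.0955], [0.4057, 0.0764], [0.403, 0.0571]]
fixed ((423.775390625, 128.23529052734375), (21.755611419677734, 119.07781982421875), 1.395525336265564) [[411.4508056640625, 187.4916229248047], [414.350830078125, 68.4491195678711], [436.0999755859375, 68.97895812988281], [433.199951171875, 188.02145385742188]]
taper ((640.7339477539062, 134.70892333984375), (26.459754943847656, 131.57061767578125), 9.547627449035645) [[616.7756958007812, 197.38856506347656], [638.5989379882812, 67.64046478271484], [664.6921997070312, 72.02928161621094], [642.8689575195312, 201.77737426757812]]
tray rim ((532.3751220703125, 254.99771118164062), (147.5374755859375, 200.3459014892578), 89.9711685180664) [[432.1650695800781, 181.27938842773438], [632.5109252929688, 181.17855834960938], [632.585205078125, 328.7160339355469], [432.23931884765625, 328.8168640136719]]
```

View pics/crop2.png

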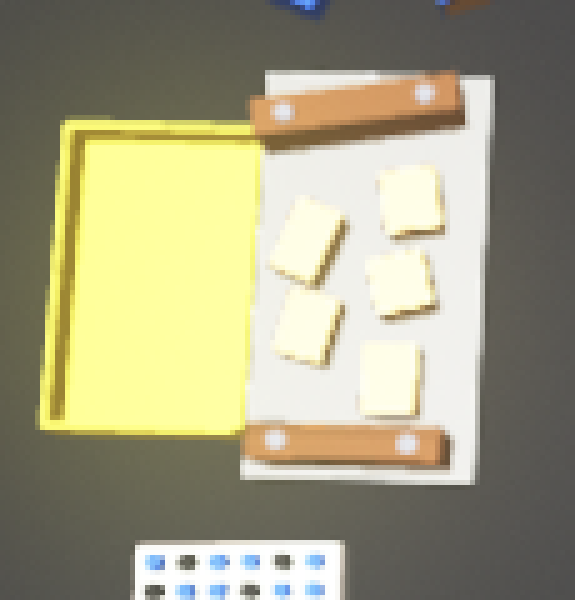

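```bash
python3 - <<'E'
from basefit import *
f=grab('top')
O=np.array([.535,.1275])
for n,p in dict(A=[(380,170),(440,165),(445,230),(392,238)],B=[(300,198),(346,210),(318,286),(270,268)],C=[(368,262),(425,250),(436,303),(385,316)],D=[(290,290),(343,304),(325,365),(274,350)],E=[(362,343),(421,343),(420,416),(360,414)]).items():
    q=np.array([onplane(f,u/5+125-.4,v/5+120-.4,.05)[:2]-O for u,v in p])*1000
    print(n,q.mean(0).round(),'x',q[:,0].min().round(),q[:,0].max().round(),'y',q[:,1].min().round(),q[:,1].max().round())
E
```

```text
A [ 48. -33.] x 23.0 71.0 y -53.0 -10.0
B [21. 33.] x -9.0 48.0 y 10.0 56.0
C [ -5. -29.] x -27.0 16.0 y -50.0 -6.0
D [-35.  30.] x -59.0 -12.0 y 9.0 51.0
E [-67. -24.] x -89.0 -43.0 y -43.0 -5.0
```

```bash
python3 -m handwheel '[[3.4,-2.7,0,0.005],[3.4,-2.7,0,0.005],[3.4,-2.7,0,0.005],[3.4,-2.7,0,0.005],[3.4,-2.7,0,0.005],[3.4,-2.7,0,0.005],[3.4,-2.6,0,0.005],[3.7,-2.6,0,0.002],[0,0,0,0],[0,0,0,0]]' 0 30
python3 - <<'E'
from h import *
f=grab('wrist'); save(f,'w1.png'); s=arm.get_state(); print(s['eef_pos'],s['ee_rot'],s['force'])
E
```

```text
t: 1.35
eef_pos: [0.49, 0.4252, 0.4044]
ee_rot: [3.141, 0.0, -0.288]
force: [-0.9, -0.2, 0.0]
width: 0.0877
[0.4892902  0.42588231 0.4045247 ] [ 3.14150594e+00  1.84845038e-04 -2.86844464e-01] [-0.52601934 -0.19193545  0.11351204]
```

View pics/w1.png

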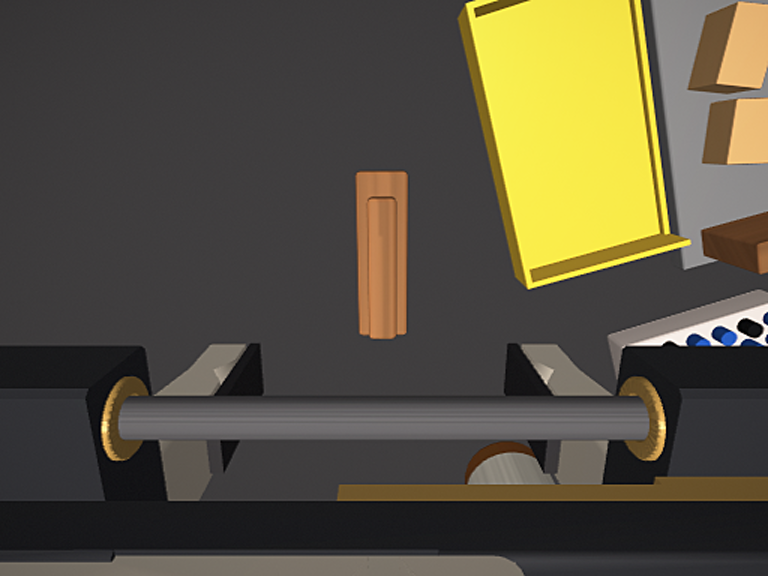

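The brush bar is at (382,268), aligned with and centred between the jaws. I'll descend and grip it.

```bash
python3 -m handwheel '[[0,0,-4,0],[0,0,-4,0],[0,0,-4,0],[0,0,-2,0],[0,0,-2,0],[0,0,0,0]]' 0 30
python3 -m handwheel '[[0,0,0,0],[0,0,0,0],[0,0,0,0],[0,0,0,0],[0,0,0,0],[0,0,0,0]]' 1 40
```

```text
t: 2.0
eef_pos: [0.4874, 0.4263, 0.2417]
ee_rot: [3.137, 0.002, -0.284]
force: [-1.3, -0.2, -0.8]
width: 0.0879
t: 2.6
eef_pos: [0.4892, 0.4261, 0.245]
ee_rot: [-3.141, -0.0, -0.286]
force: [0.1, -0.3, -0.6]
width: 0.0455
```

```bash
python3 -m handwheel '[[0,0,0,0],[0,0,0,0],[0,0,0,0],[0,0,0,0],[0,0,0,0],[0,0,0,0],[0,0,0,0],[0,0,0,0]]' 1 40
python3 -m handwheel '[[0,0,2,0],[0,0,4,0],[0,0,4,0],[0,0,0,0],[0,0,0,0]]'
```

```text
t: 3.4
eef_pos: [0.4891, 0.4261, 0.2446]
ee_rot: [3.141, 0.0, -0.286]
force: [0.5, -0.9, 0.1]
width: 0.0175
t: 3.9
eef_pos: [0.489, 0.4261, 0.3455]
ee_rot: [-3.14, -0.0, -0.286]
force: [-0.6, -0.2, -2.8]
width: 0.0175
```

```bash
python3 -m handwheel '[[0.12,-4.2,0,0.032],[0.12,-4.2,0,0.032],[0.12,-4.2,0,0.032],[0.12,-4.2,0,0.032],[0.12,-4.2,0,0.032],[0.12,-4.2,0,0.032],[0.12,-4.2,0,0.032],[0.12,-4.2,0,0.032],[0.12,-4.4,0,0.032],[0,0,0,0],[0,0,0,0]]'
python3 - <<'E'
from h import *
f=grab('wrist'); save(f,'w2.png'); f=grab('top'); save(f,'t2.png');s=arm.get_state(); print(s['eef_pos'],s['ee_rot'],s['force'])
E
```

```text
t: 5.0
eef_pos: [0.4994, 0.0449, 0.3434]
ee_rot: [3.141, 0.002, -0.001]
force: [0.1, 0.5, -2.0]
width: 0.0177
[0.49978037 0.04641064 0.34382889] [3.14117977e+00 1.33543120e-03 1.93310694e-03] [ 0.20618031  0.67076358 -1.96887586]
```

View pics/w2.png

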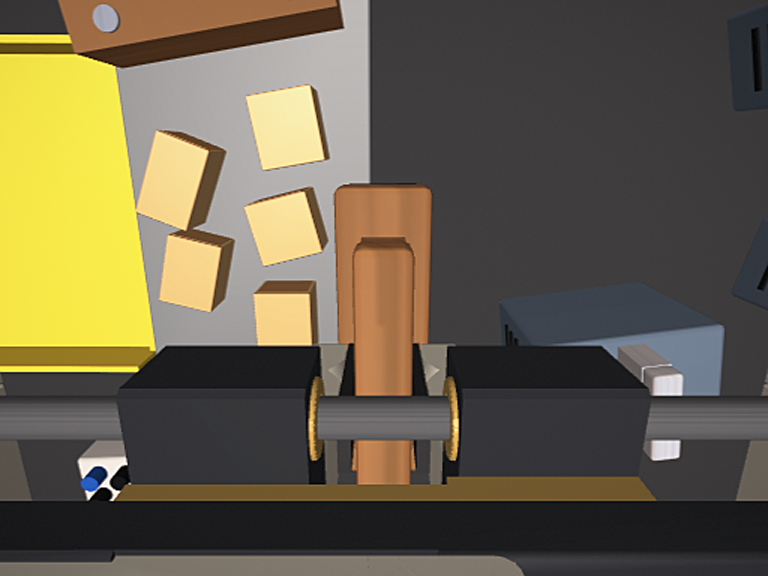

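View pics/t2.png

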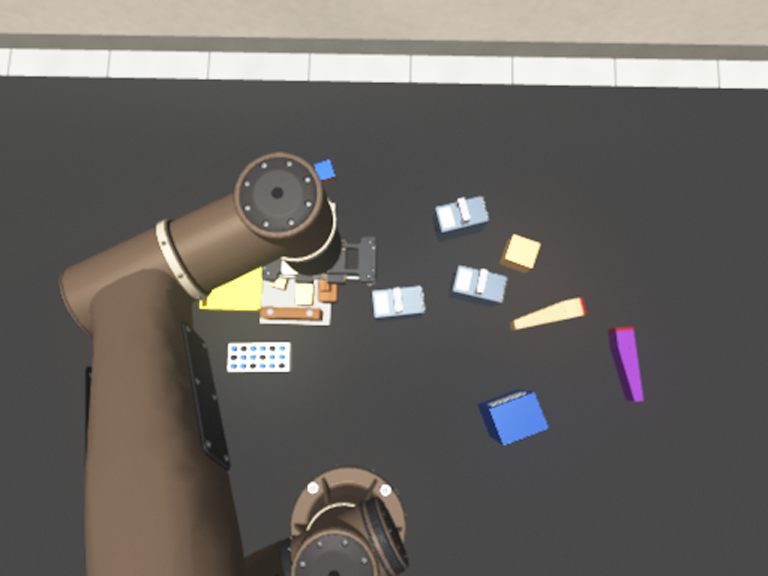

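The brush is held over the −y side at (383,330), clear of the offcuts, and the deck edge runs parallel to the tool, so base yaw ≈ 0. I'll lower it and make pass 1.

```bash
python3 -m handwheel '[[0,0,-4,0],[0,0,-2,0],[0,0,-1.8,0],[0,0,0,0],[0,0,0,0]]'
python3 -m handwheel '[[0,0.6,0,0],[0,1,0,0],[0,1,0,0],[0,1,0,0],[0,1,0,0],[0,1,0,0],[0,1,0,0],[0,1,0,0],[0,1,0,0],[0,0,0,0]]'
```

```text
t: 5.6
eef_pos: [0.5001, 0.047, 0.2666]
ee_rot: [3.141, 0.001, 0.004]
force: [0.5, -0.0, -0.8]
width: 0.0172
t: 6.6
eef_pos: [0.5001, 0.1334, 0.2667]
ee_rot: [-3.141, -0.0, 0.003]
force: [-0.3, -1.3, -1.6]
width: 0.0176
```

```bash
python3 - <<'E'
from h import *
f=grab('wrist'); save(f,'w3.png');f=grab('scene'); save(f,'s3.png')
E
```

```text
(no output)
```

View pics/w3.png

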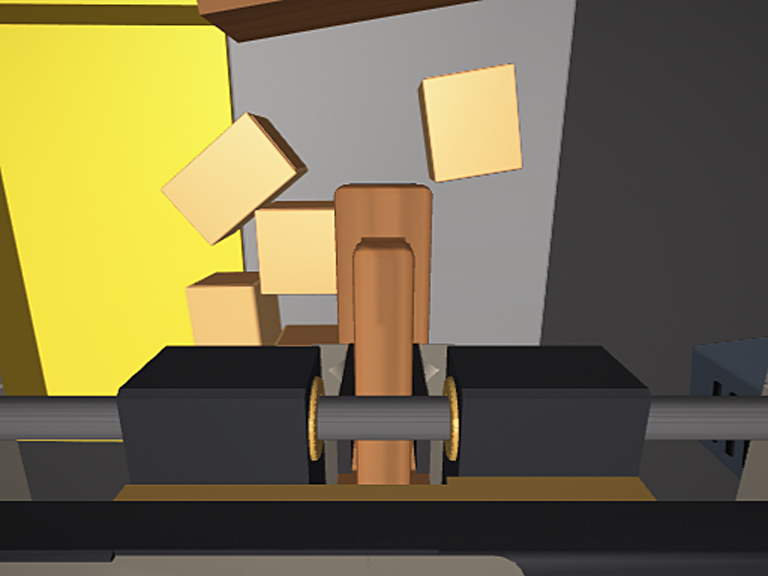

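View pics/s3.png

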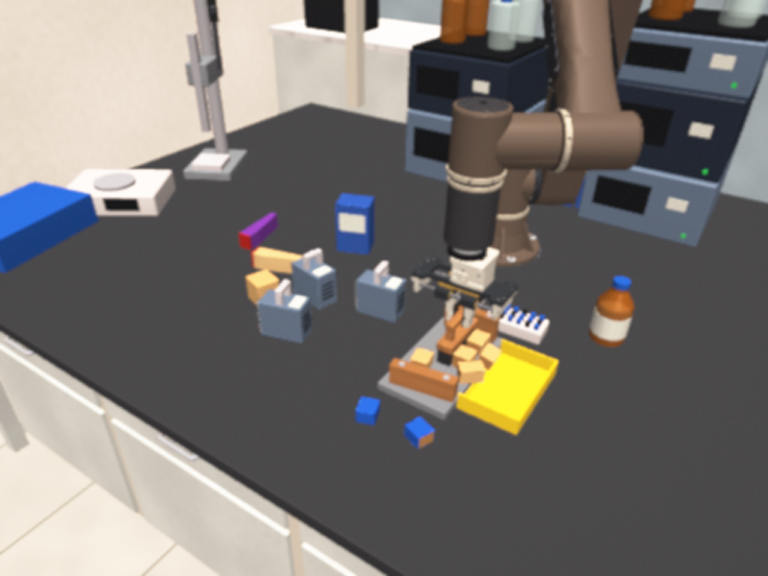

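The offcuts are moving ahead of the brush toward the tray edge, with one at (235,180) and others at (295,250) and (225,310). I'll continue the sweep.

```bash
python3 -m handwheel '[[0,0.8,0,0],[0,0.8,0,0],[0,0.8,0,0],[0,0.8,0,0],[0,0.8,0,0],[0,0.8,0,0],[0,0.8,0,0],[0,0.8,0,0],[0,0.8,0,0],[0,0.8,0,0],[0,0.5,0,0],[0,0,0,0],[0,0,0,0]]'
python3 - <<'E'
from h import *
f=grab('wrist'); save(f,'w4.png');f=grab('scene'); save(f,'s4.png')
E
```

```text
t: 8.0
eef_pos: [0.4999, 0.2172, 0.2666]
ee_rot: [3.142, 0.0, 0.002]
force: [-0.3, -0.1, -1.8]
width: 0.0174
```

View pics/w4.png

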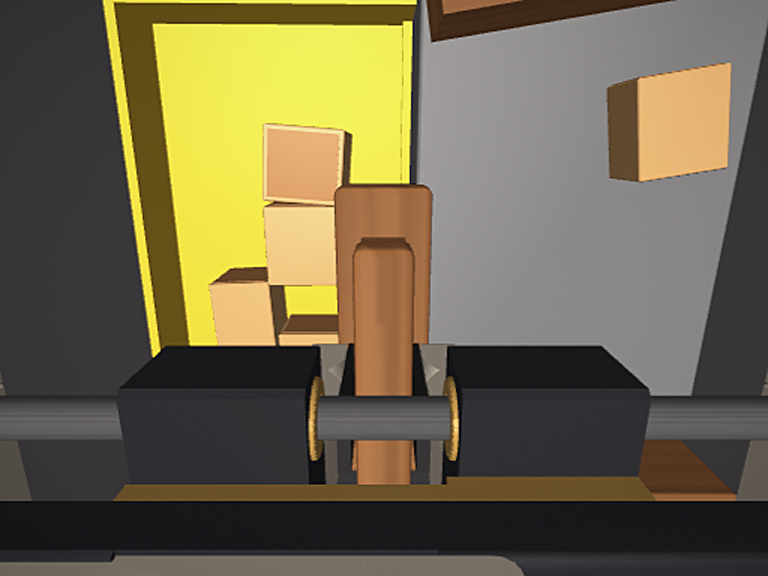

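View pics/s4.png

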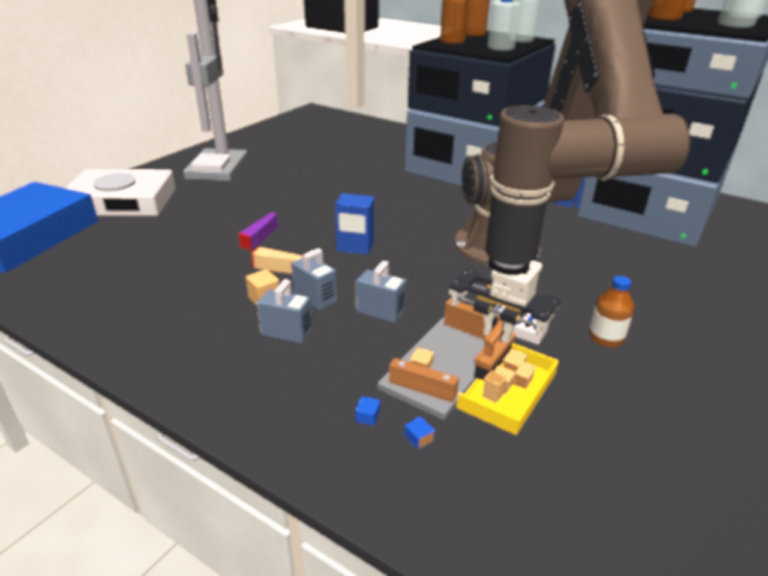

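Four offcuts are now in the tray at (305,165), (300,245), (240,310) and (310,330). One remains on the deck at (670,120), so I'll make a second pass shifted +x.

```bash
python3 -m handwheel '[[0,0,3,0],[0,-1,4,0],[0.5,-4,0,0],[1,-4,0,0],[2,-4,0,0],[2,-4.1,0,0],[0,0,0,0],[0,0,0,0],[0,0,0,0]]'
python3 - <<'E'
from h import *
f=grab('wrist'); save(f,'w5.png')
E
```

```text
t: 9.0
eef_pos: [0.5546, 0.0462, 0.3366]
ee_rot: [-3.141, 0.0, 0.002]
force: [0.5, 0.5, -2.3]
width: 0.0179
```

View pics/w5.png

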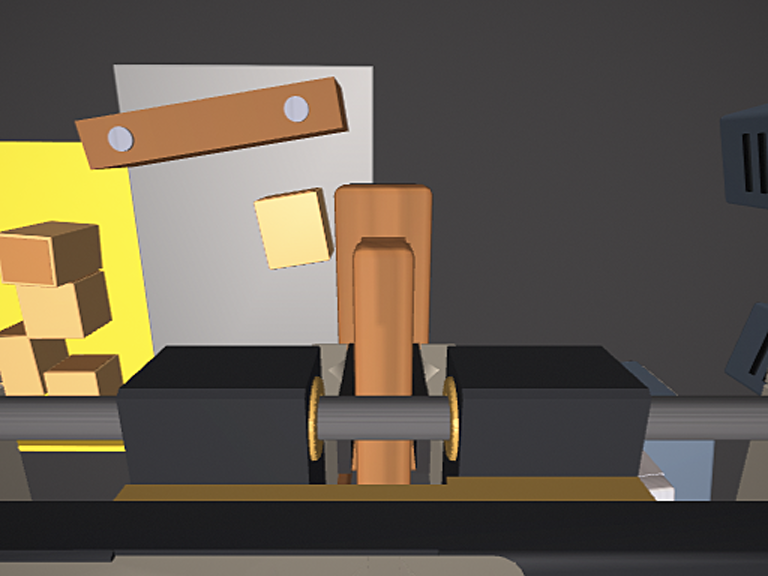

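```bash
python3 -m handwheel '[[0,0,-4,0],[0,0,-2,0],[0,0,-1,0],[0,0,0,0],[0,0.6,0,0],[0,1,0,0],[0,1,0,0],[0,1,0,0],[0,1,0,0],[0,1,0,0],[0,1,0,0],[0,1,0,0],[0,1,0,0],[0,0,0,0]]'
python3 -m handwheel '[[0,0.8,0,0],[0,0.8,0,0],[0,0.8,0,0],[0,0.8,0,0],[0,0.8,0,0],[0,0.8,0,0],[0,0.8,0,0],[0,0.8,0,0],[0,0.8,0,0],[0,0,0,0],[0,0,0,0]]'
python3 - <<'E'
from h import *
f=grab('wrist'); save(f,'w6.png');f=grab('scene'); save(f,'s6.png')
E
```

```text
t: 10.45
eef_pos: [0.5551, 0.1334, 0.2666]
ee_rot: [-3.141, -0.0, 0.003]
force: [0.1, -0.4, -2.1]
width: 0.0175
t: 11.55
eef_pos: [0.5548, 0.2043, 0.2666]
ee_rot: [3.141, 0.0, 0.003]
force: [0.3, -0.1, -2.0]
width: 0.0173
```

View pics/w6.png

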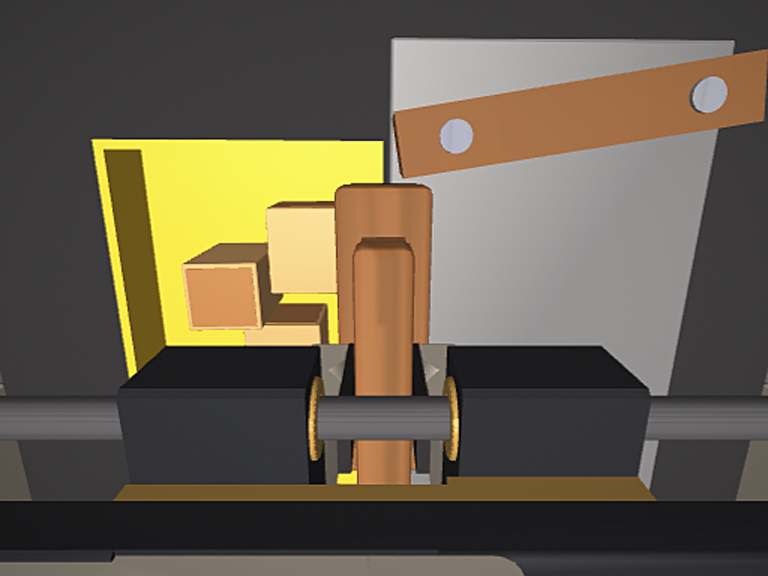

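View pics/s6.png

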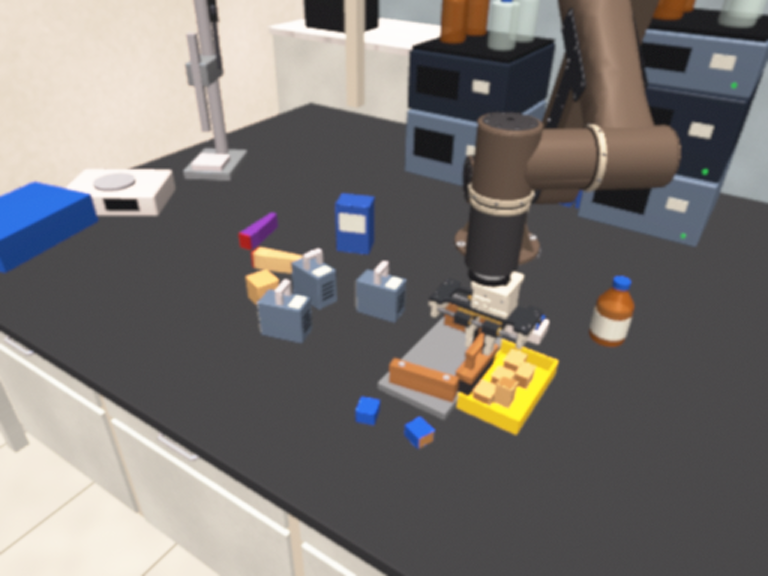

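All five look to be in the tray, four visible and the one just pushed at (300,250). I'll lift, carry the brush back to its place on the bench, and verify.

```bash
python3 -m handwheel '[[0,0,4,0],[0,0,4,0],[-1,4.4,0,0],[-1,4.4,0,0],[-1.6,4.4,0,0],[-1.5,4.5,0,0],[-1.5,4.5,0,0],[0,0,0,0],[0,0,0,0]]'
python3 -m handwheel '[[0,0,-4,0],[0,0,-4,0],[0,0,-1.5,0],[0,0,0,0],[0,0,0,0]]'
python3 - <<'E'
from meas import *
f=grab('top'); W=cloud(f); save(f,'t7.png')
f2=grab('scene'); save(f2,'s7.png')
x,y,z=[W[...,i] for i in range(3)]
hsv=cv2.cvtColor(f['image'],cv2.COLOR_RGB2HSV)
for o in comps(f,(x>.43)&(x<.66)&(y>.20)&(y<.33)&(abs(x-.53)<.09)&(y<.32),.022,.08,W=W,minpx=15): print(*o)
E
```

```text
t: 12.55
eef_pos: [0.4883, 0.4269, 0.3461]
ee_rot: [3.141, 0.001, 0.004]
force: [1.1, -0.3, -3.5]
width: 0.018
t: 13.05
eef_pos: [0.4898, 0.4254, 0.2524]
ee_rot: [-3.142, -0.001, 0.001]
force: [1.2, 0.7, -0.5]
width: 0.0177
[234.65014164 264.86260623] 706 [526.1 261.2] [ 69.7 161.4] 84.2 33.4
```

View pics/t7.png

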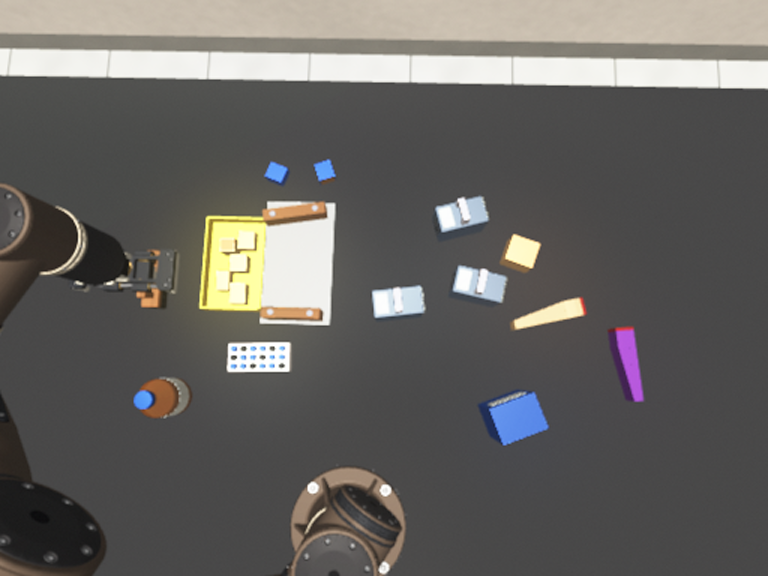

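View pics/s7.png

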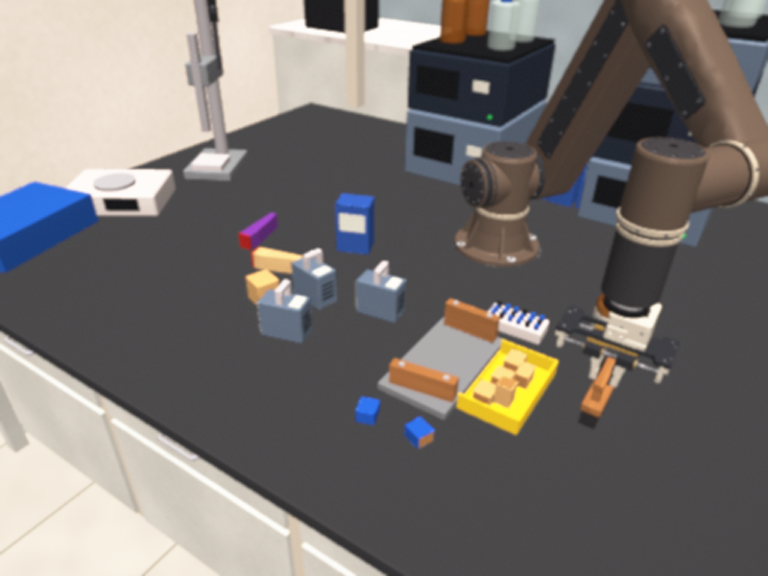

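Five offcuts are in the tray at (228,245), (247,240), (238,263), (223,281) and (238,293), and the deck is clear. Next I'll set the brush down and release it.

```bash
python3 -m handwheel '[[0,0,-0.5,0],[0,0,-0.2,0],[0,0,0,0],[0,0,0,0]]'
python3 -m handwheel '[[0,0,0,0],[0,0,0,0],[0,0,0,0],[0,0,0,0],[0,0,0,0],[0,0,0,0]]' 0 40
python3 -m handwheel '[[0,0,2,0],[0,0,4,0],[0,0,4,0],[0,0,4,0],[0,0,2.5,0],[0,0,0,0]]'
```

```text
t: 13.55
eef_pos: [0.4889, 0.4262, 0.2448]
ee_rot: [-3.141, -0.0, 0.002]
force: [1.1, 0.9, -2.3]
width: 0.0173
t: 14.15
eef_pos: [0.489, 0.4261, 0.2447]
ee_rot: [-3.142, -0.0, 0.002]
force: [-0.0, 0.5, -1.1]
width: 0.06
t: 14.75
eef_pos: [0.4895, 0.4265, 0.4147]
ee_rot: [-3.136, -0.005, 0.003]
force: [-0.4, -0.3, -0.1]
width: 0.0881
```

```bash
python3 -m handwheel '[[-0.3,-4.3,0,0.012],[-0.3,-4.3,0,0.012],[-0.3,-4.3,0,0.012],[-0.3,-4.3,0,0.012],[-0.3,-4.3,0,0.012],[-0.3,-4.3,0,0.012],[-0.3,-4.3,0,0.012],[-0.3,-4.3,0,0.012],[-0.3,-4.3,0,0.012],[-0.3,-4.3,0,0.012],[-0.4,-4.3,0,0.012],[-0.4,-4.2,0,0.01],[0,0,0,0],[0,0,0,0]]'
python3 - <<'E'
from h import *
f=grab('wrist'); save(f,'w8.png');f=grab('scene'); save(f,'s8.png');f=grab('top'); save(f,'t8.png'); print(arm.get_state()['q'])
E
```

```text
t: 16.15
eef_pos: [0.4506, -0.0898, 0.4092]
ee_rot: [-3.141, 0.001, 0.141]
force: [0.5, -0.3, -0.1]
width: 0.0877
[ 2.37451507e-01 -7.82837788e-03 -4.32462125e-01 -1.84641291e-04
 -1.14644427e+00  1.47846835e+00]
```

View pics/w8.png

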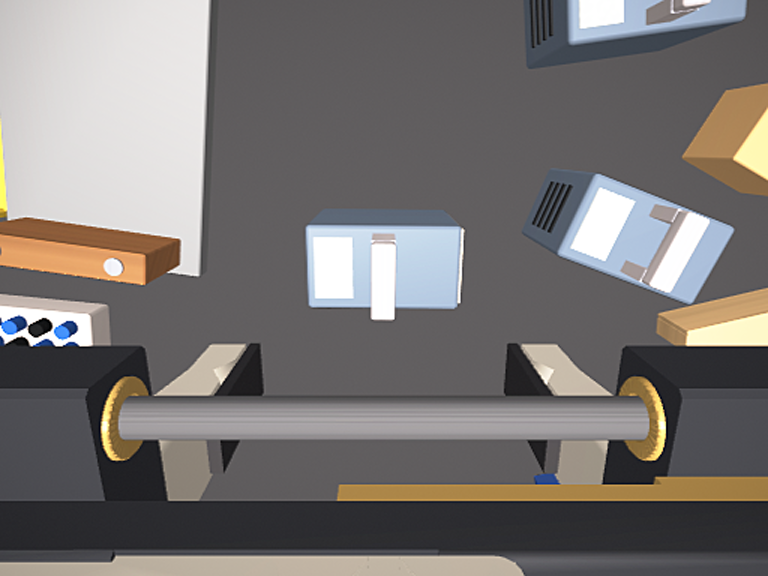

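View pics/s8.png

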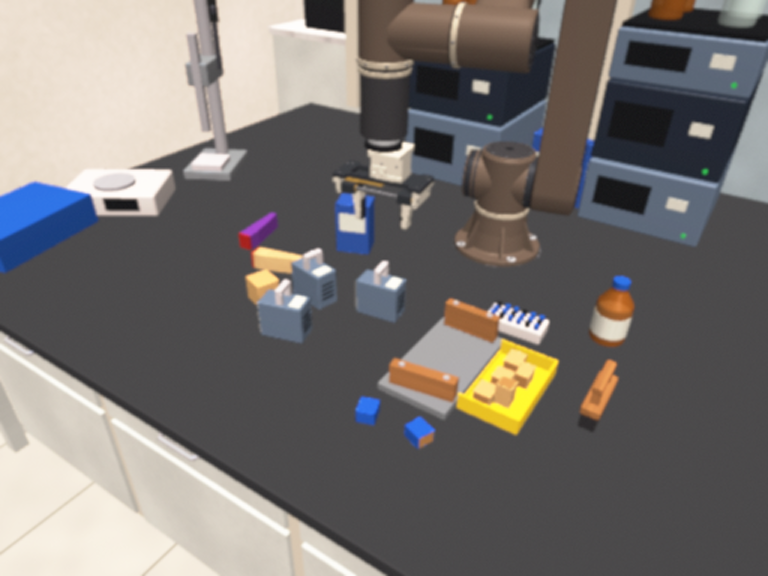

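M1 is square in the jaws with its handle at (383,275), and the brush stands upright on the bench. I'll descend and grip.

```bash
python3 -m handwheel '[[0,0,-4,0],[0,0,-4,0],[0,0,-3.5,0],[0,0,-2,0],[0,0,0,0],[0,0,0,0]]' 0
python3 -m handwheel '[[0,0,0,0],[0,0,0,0],[0,0,0,0],[0,0,0,0],[0,0,0,0],[0,0,0,0],[0,0,0,0],[0,0,0,0],[0,0,0,0],[0,0,0,0],[0,0,0,0],[0,0,0,0],[0,0,0,0],[0,0,0,0]]' 1 50
```

```text
t: 16.9
eef_pos: [0.4515, -0.088, 0.275]
ee_rot: [3.141, 0.0, 0.146]
force: [0.0, 0.0, 0.8]
width: 0.0876
t: 18.3
eef_pos: [0.4508, -0.0889, 0.2745]
ee_rot: [-3.142, 0.0, 0.144]
force: [0.2, -1.3, -2.6]
width: 0.0133
```

```bash
python3 -m handwheel '[[0,0,2,0],[0,0,4,0],[0,0,5,0],[0.5,3,0,-0.028],[0.5,4,0,-0.028],[0.5,4,0,-0.028],[0,4,0,-0.028],[0,4,0,-0.028],[0,2.6,0,0],[0,0,0,0],[0,0,0,0]]'
python3 - <<'E'
from h import *
f=grab('wrist'); save(f,'w9.png');f=grab('scene'); save(f,'s9.png')
E
```

```text
t: 19.4
eef_pos: [0.4655, 0.1276, 0.384]
ee_rot: [3.141, 0.001, 0.006]
force: [-0.2, -1.1, -4.1]
width: 0.0137
```

View pics/w9.png

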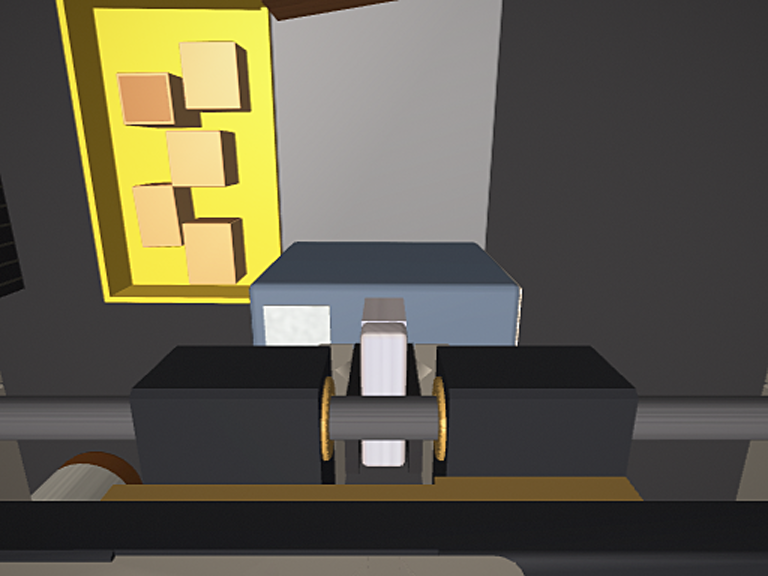

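View pics/s9.png

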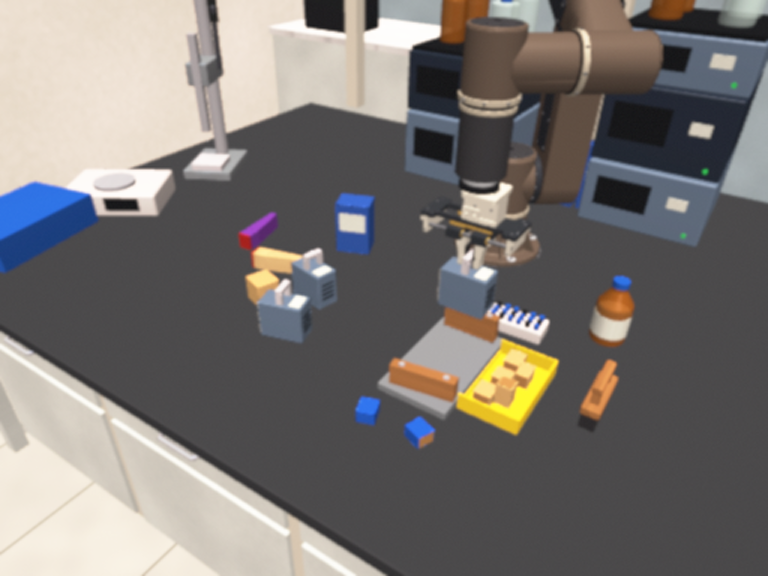

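```bash
python3 -m handwheel '[[0.2,0,-4,0],[0,0,-3,0],[0,0,-1.5,0],[0,0,-0.4,0],[0,0,0,0],[0,0,0,0]]'
python3 -m handwheel '[[0,0,-0.1,0],[0,0,-0.1,0],[0,0,0,0]]'
```

```text
t: 20.1
eef_pos: [0.4684, 0.127, 0.2967]
ee_rot: [-3.141, -0.002, 0.004]
force: [0.4, -0.3, -3.4]
width: 0.0132
t: 20.4
eef_pos: [0.4679, 0.1271, 0.294]
ee_rot: [-3.141, -0.001, 0.004]
force: [-0.4, 0.0, -3.4]
width: 0.0134
```

```bash
python3 -m handwheel '[[0,0,-0.1,0],[-0.1,0,0,0],[-0.1,0,0,0],[-0.1,0,0,0],[0,0,0,0]]'
python3 -m handwheel '[[-0.1,0,0,0],[0,0,0,0]]'
python3 -m handwheel '[[-0.1,0,0,0],[0,0,0,0]]'
```

```text
t: 20.9
eef_pos: [0.4648, 0.1271, 0.2927]
ee_rot: [3.142, 0.0, 0.004]
force: [-0.8, 0.0, -2.8]
width: 0.0136
t: 21.1
eef_pos: [0.464, 0.1272, 0.2928]
ee_rot: [-3.141, -0.0, 0.004]
force: [0.9, -0.3, -3.4]
width: 0.0133
t: 21.3
eef_pos: [0.4633, 0.1272, 0.2929]
ee_rot: [-3.141, -0.001, 0.004]
force: [3.4, -0.7, -3.3]
width: 0.0135
```

The module met the fixed stop at x ≈ 0.4635 (expected 0.463). I'll lower the last millimetre and release.

```bash
python3 -m handwheel '[[0.0,0,-0.1,0],[0,0,0,0]]'
python3 -m handwheel '[[0,0,0,0],[0,0,0,0],[0,0,0,0],[0,0,0,0],[0,0,0,0],[0,0,0,0]]' 0
python3 -m handwheel '[[0,0,2,0],[0,0,4,0],[0,0,4,0],[0,0,3,0],[0,0,0,0]]'
python3 - <<'E'
from h import *
f=grab('wrist'); save(f,'w10.png')
E
```

```text
t: 21.5
eef_pos: [0.4636, 0.1271, 0.2926]
ee_rot: [-3.142, -0.002, 0.005]
force: [2.7, -1.9, 5.9]
width: 0.0139
t: 22.1
eef_pos: [0.4628, 0.1271, 0.2916]
ee_rot: [3.142, 0.0, 0.004]
force: [-0.4, 0.5, 0.4]
width: 0.0559
t: 22.6
eef_pos: [0.4638, 0.1275, 0.4262]
ee_rot: [-3.138, -0.007, 0.005]
force: [-0.4, -0.5, 0.1]
width: 0.0866
```

View pics/w10.png

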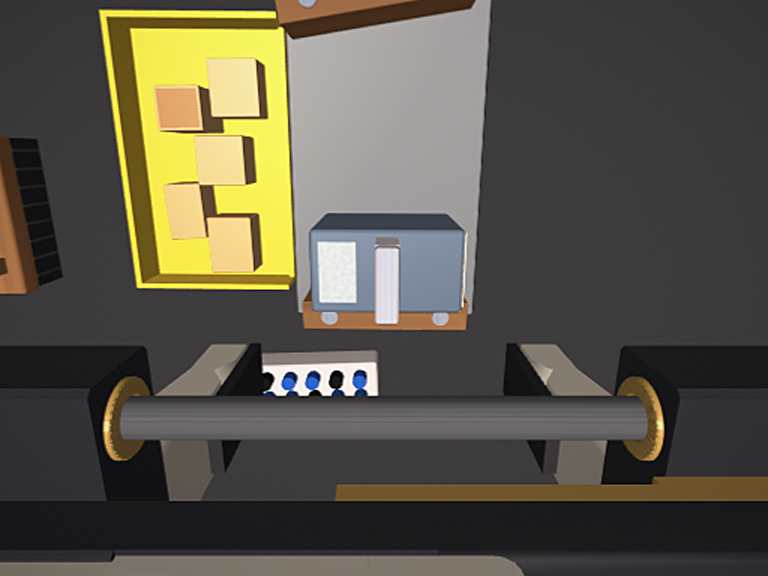

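Module 1 stands square against the fixed stop at (388,270). Next is M2.

```bash
python3 -m handwheel '[[0.3,-4.2,0,-0.025],[0.3,-4.2,0,-0.025],[0.3,-4.2,0,-0.025],[0.3,-4.2,0,-0.025],[0.3,-4.2,0,-0.025],[0.3,-4.2,0,-0.025],[0.3,-4.2,0,-0.025],[0.3,-4.2,0,-0.025],[0.3,-4.3,0,-0.025],[0,0,-2,0],[0,0,0,0],[0,0,0,0]]'
python3 - <<'E'
from h import *
f=grab('wrist'); save(f,'w11.png');
from meas import *
f=grab('top'); W=cloud(f); save(f,'t11.png')
for o in comps(f,np.ones(W.shape[:2],bool),.080,.095,W=W): print(*o)
E
```

```text
t: 23.85
eef_pos: [0.4896, -0.2518, 0.4007]
ee_rot: [3.141, 0.003, -0.221]
force: [-0.6, -0.2, 0.4]
width: 0.0876
[143.89952153 276.31578947] 209 [489.6 426.6] [20.5 91.3] 89.2 90.6
[477.93303571 289.45089286] 336 [ 481.6 -250.5] [101.1  36.6] 78.0 86.8
[171.95901639 395.3852459 ] 61 [254.4 349.7] [60.  16.5] 14.0 89.9
```

View pics/w11.png

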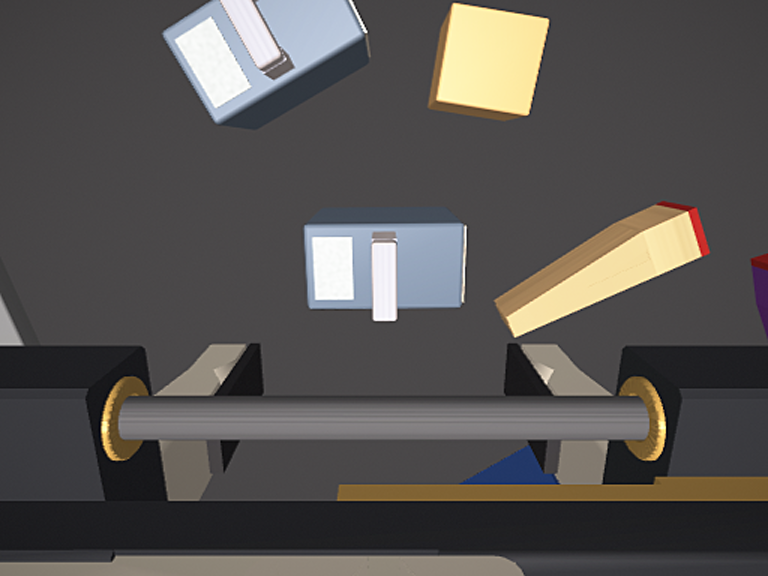

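View pics/t11.png

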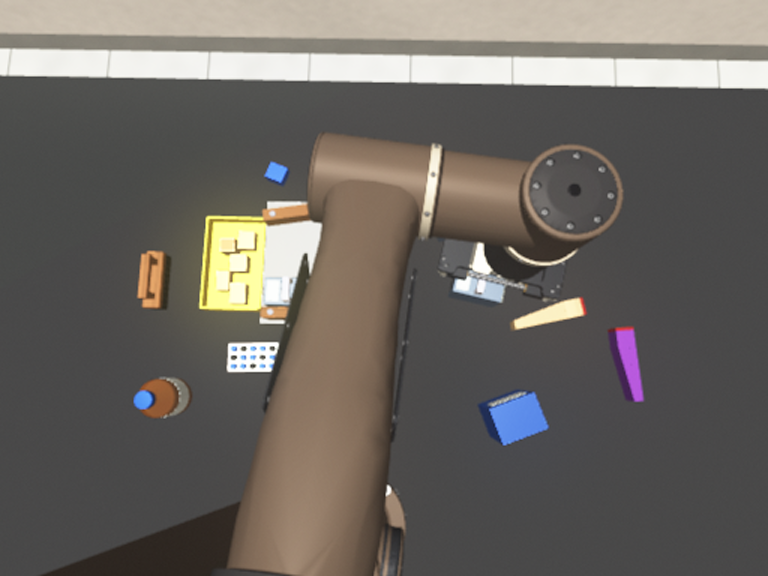

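```bash
python3 -m handwheel '[[0.1,0,-4,0],[0,0,-4,0],[0,0,-3,0],[0,0,-1.6,0],[0,0,0,0],[0,0,0,0]]' 0
python3 -m handwheel '[[0,0,0,0],[0,0,0,0],[0,0,0,0],[0,0,0,0],[0,0,0,0],[0,0,0,0],[0,0,0,0],[0,0,0,0],[0,0,0,0],[0,0,0,0],[0,0,0,0],[0,0,0,0],[0,0,0,0],[0,0,0,0]]' 1 50
```

```text
t: 24.55
eef_pos: [0.4917, -0.2514, 0.2768]
ee_rot: [3.141, -0.001, -0.219]
force: [0.6, -1.3, 0.8]
width: 0.0878
t: 25.95
eef_pos: [0.4908, -0.2519, 0.2755]
ee_rot: [-3.142, 0.0, -0.221]
force: [-1.8, -1.3, -1.0]
width: 0.0135
```

```bash
python3 -m handwheel '[[0,0,2,0],[0,0,4,0],[0,0,5,0],[1,3.8,2,0.025],[1,4.2,0,0.025],[1,4.2,0,0.025],[0.7,4.2,0,0.025],[0,4.3,0,0.025],[0,4.3,0,0.025],[0,4.3,0,0.025],[0,4.3,0,0.025],[0,4.3,0,0.023],[0,0,0,0],[0,0,0,0]]'
python3 - <<'E'
from h import *
f=grab('wrist'); save(f,'w12.png');f=grab('scene'); save(f,'s12.png')
E
```

```text
t: 27.35
eef_pos: [0.5275, 0.1283, 0.4047]
ee_rot: [3.141, 0.002, 0.004]
force: [-0.1, 0.1, -5.6]
width: 0.0133
```

View pics/w12.png

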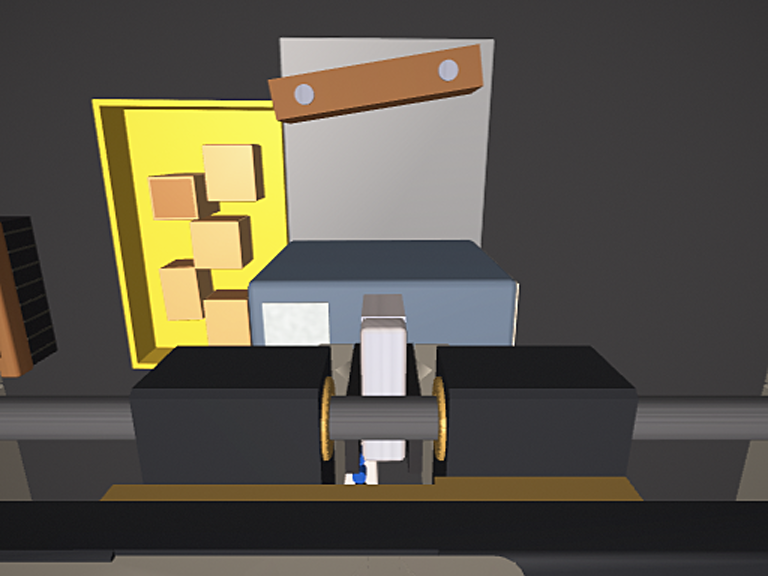

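View pics/s12.png

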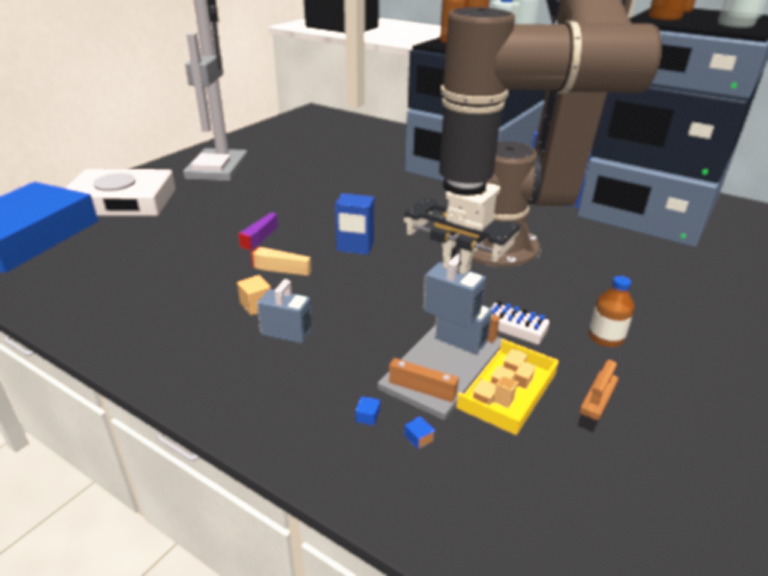

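```bash
python3 -m handwheel '[[0,0,-4,0],[0,0,-4,0],[0,0,-2,0],[0,0,-0.8,0],[0,0,0,0],[0,0,-0.1,0],[0,0,0,0]]'
python3 -m handwheel '[[-0.2,0,0,0],[-0.2,0,0,0],[-0.1,0,0,0],[-0.1,0,0,0],[0,0,0,0]]'
```

```text
t: 28.15
eef_pos: [0.5285, 0.1272, 0.2981]
ee_rot: [-3.14, -0.002, 0.002]
force: [0.5, -0.7, -4.4]
width: 0.0136
t: 28.65
eef_pos: [0.5218, 0.1272, 0.2968]
ee_rot: [-3.142, -0.0, 0.002]
force: [-0.1, -0.3, -4.8]
width: 0.0135
```

```bash
python3 -m handwheel '[[-0.1,0,-0.2,0],[0,0,0,0]]'
python3 -m handwheel '[[-0.1,0,0,0],[0,0,0,0]]'
python3 -m handwheel '[[-0.1,0,0,0],[0,0,0,0]]'
```

```text
t: 28.85
eef_pos: [0.5208, 0.1272, 0.2945]
ee_rot: [3.142, 0.0, 0.002]
force: [0.7, -0.4, -5.3]
width: 0.0131
t: 29.05
eef_pos: [0.5199, 0.1271, 0.2946]
ee_rot: [-3.142, -0.0, 0.002]
force: [0.8, 0.2, -5.0]
width: 0.013
t: 29.25
eef_pos: [0.5191, 0.1272, 0.2948]
ee_rot: [-3.141, -0.001, 0.002]
force: [2.5, -1.1, -6.1]
width: 0.0132
```

```bash
python3 -m handwheel '[[0,0,-0.1,0],[0,0,0,0]]'
python3 -m handwheel '[[0,0,0,0],[0,0,0,0],[0,0,0,0],[0,0,0,0],[0,0,0,0],[0,0,0,0]]' 0
python3 -m handwheel '[[0,0,2,0],[0,0,4,0],[0,0,4,0],[0,0,3,0],[0,0,0,0]]'
python3 - <<'E'
from h import *
f=grab('wrist'); save(f,'w13.png')
E
```

```text
t: 29.45
eef_pos: [0.5192, 0.1274, 0.2941]
ee_rot: [-3.141, -0.001, 0.002]
force: [0.2, 1.5, -1.7]
width: 0.0136
t: 30.05
eef_pos: [0.5189, 0.1271, 0.2937]
ee_rot: [3.142, 0.0, 0.002]
force: [-0.7, 0.4, 0.2]
width: 0.0563
t: 30.55
eef_pos: [0.5198, 0.1274, 0.4286]
ee_rot: [-3.138, -0.007, 0.003]
force: [-0.1, -0.5, -0.1]
width: 0.0871
```

View pics/w13.png

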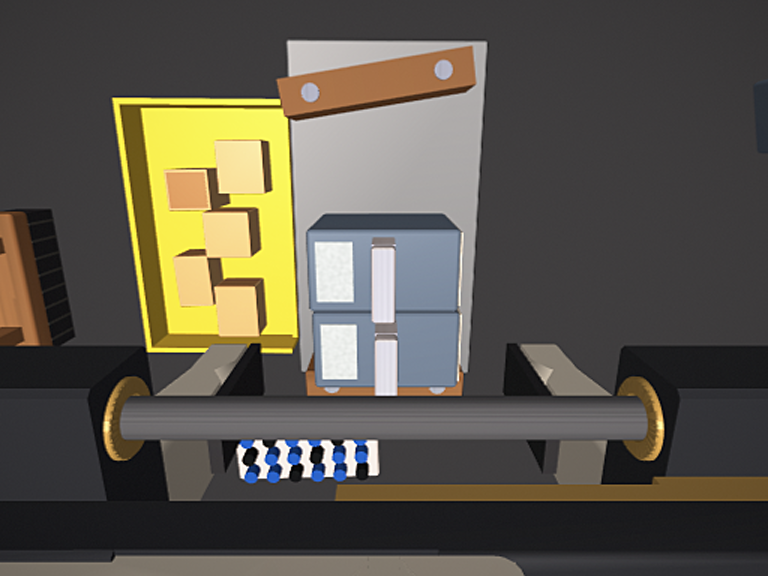

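Modules 1 and 2 stand closed up at (385,350) and (383,270). Next is M3.

```bash
python3 -m handwheel '[[1.3,-3.8,0,0.031],[1.3,-3.8,0,0.031],[1.3,-3.8,0,0.031],[1.3,-3.8,0,0.031],[1.3,-3.8,0,0.031],[1.3,-3.8,0,0.031],[1.3,-3.8,0,0.031],[1.3,-3.8,0,0.031],[1.1,-3.9,0,0.03],[0,0,-2.5,0],[0,0,0,0],[0,0,0,0]]'
python3 - <<'E'
from h import *
f=grab('wrist'); save(f,'w14.png')
E
```

```text
t: 31.8
eef_pos: [0.6337, -0.2157, 0.3974]
ee_rot: [-3.141, 0.003, 0.28]
force: [-0.3, 0.3, -0.5]
width: 0.0875
```

View pics/w14.png

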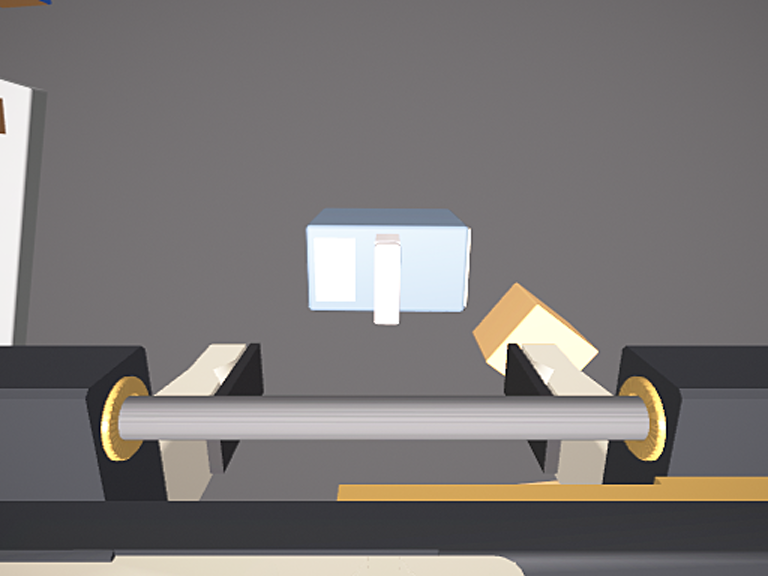

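M3 is aligned, with its handle at (387,280). The knocked filler at (535,320) stays below the fingers.

```bash
python3 -m handwheel '[[0,0,-4,0],[0,0,-4,0],[0,0,-3,0],[0,0,-1.3,0],[0,0,0,0],[0,0,0,0]]' 0
python3 -m handwheel '[[0,0,0,0],[0,0,0,0],[0,0,0,0],[0,0,0,0],[0,0,0,0],[0,0,0,0],[0,0,0,0],[0,0,0,0],[0,0,0,0],[0,0,0,0],[0,0,0,0],[0,0,0,0],[0,0,0,0],[0,0,0,0]]' 1 50
```

```text
t: 32.45
eef_pos: [0.6348, -0.2156, 0.2776]
ee_rot: [3.14, -0.002, 0.281]
force: [-0.4, -0.7, 0.1]
width: 0.0875
t: 33.85
eef_pos: [0.6339, -0.2159, 0.2756]
ee_rot: [-3.142, 0.0, 0.28]
force: [-0.7, -0.9, -1.4]
width: 0.0133
```

```bash
python3 -m handwheel '[[0,0,2,0],[0,0,4,0],[0,0,5,0],[-1.3,3.8,1,-0.031],[-1.3,3.8,0,-0.031],[-1.3,3.8,0,-0.031],[-1.3,3.8,0,-0.031],[0,3.8,0,-0.031],[0,3.8,0,-0.031],[0,3.8,0,-0.031],[0,3.8,0,-0.031],[0,3.9,0,-0.03],[0,0,0,0],[0,0,0,0]]'
python3 - <<'E'
from h import *
f=grab('wrist'); save(f,'w15.png')
E
```

```text
t: 35.25
eef_pos: [0.5814, 0.1281, 0.3948]
ee_rot: [3.141, 0.002, 0.004]
force: [-0.2, -1.0, -4.3]
width: 0.0136
```

View pics/w15.png

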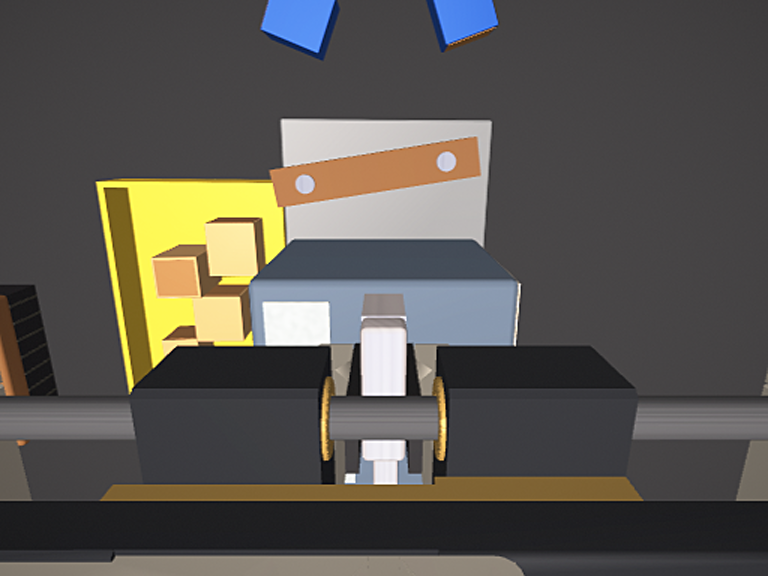

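Aligned over the third slot. Lower to bottom ≈ 0.0205, then close up.

```bash
python3 -m handwheel '[[0,0,-4,0],[0,0,-3,0],[0,0,-2,0],[0,0,-0.8,0],[0,0,0,0],[0,0,-0.1,0],[0,0,0,0]]'
python3 -m handwheel '[[-0.1,0,0,0],[-0.1,0,0,0],[-0.1,0,0,0],[-0.1,0,0,0],[0,0,0,0]]'
```

```text
t: 36.0
eef_pos: [0.5824, 0.1271, 0.298]
ee_rot: [-3.141, -0.002, 0.002]
force: [-0.1, 0.4, -3.8]
width: 0.0135
t: 36.5
eef_pos: [0.5778, 0.1272, 0.2968]
ee_rot: [-3.142, -0.0, 0.002]
force: [0.5, 0.3, -4.6]
width: 0.0134
```

```bash
python3 -m handwheel '[[-0.1,0,-0.2,0],[-0.1,0,0,0],[0,0,0,0]]'
python3 -m handwheel '[[-0.1,0,0,0],[0,0,0,0]]'
python3 -m handwheel '[[-0.1,0,0,0],[0,0,0,0]]'
```

```text
t: 36.8
eef_pos: [0.5758, 0.1271, 0.2945]
ee_rot: [3.141, 0.0, 0.002]
force: [0.8, -0.1, -4.7]
width: 0.0131
t: 37.0
eef_pos: [0.575, 0.1272, 0.2948]
ee_rot: [-3.141, -0.001, 0.002]
force: [0.9, 0.1, -4.3]
width: 0.0135
t: 37.2
eef_pos: [0.5745, 0.1272, 0.295]
ee_rot: [-3.141, -0.002, 0.002]
force: [4.6, -0.7, -4.8]
width: 0.0134
```

```bash
python3 -m handwheel '[[0,0,-0.1,0],[0,0,0,0]]'
python3 -m handwheel '[[0,0,0,0],[0,0,0,0],[0,0,0,0],[0,0,0,0],[0,0,0,0],[0,0,0,0]]' 0
python3 -m handwheel '[[0,0,2,0],[0,0,4,0],[0,0,4,0],[0,0,3,0],[0,0,0,0]]'
python3 - <<'E'
from h import *
f=grab('wrist'); save(f,'w16.png')
E
python3 - <<'E'
from meas import *
f=grab('top'); W=cloud(f); save(f,'t16.png')
A=np.ones(W.shape[:2],bool)
for o in comps(f,A&(W[...,1]<-.2),.034,.048,W=W): print(*o)
print()
for o in comps(f,A&(W[...,1]<-.1),.13,.15,W=W): print(*o)
E
```

```text
t: 37.4
eef_pos: [0.5745, 0.1273, 0.2942]
ee_rot: [-3.141, -0.002, 0.002]
force: [4.3, -0.6, -2.1]
width: 0.0133
t: 38.0
eef_pos: [0.5739, 0.1271, 0.2936]
ee_rot: [3.142, 0.0, 0.002]
force: [-0.8, -0.1, -0.2]
width: 0.0555
t: 38.5
eef_pos: [0.5748, 0.1273, 0.4289]
ee_rot: [-3.139, -0.008, 0.003]
force: [1.1, 0.3, -0.2]
width: 0.0869
[552.19323144 313.58842795] 458 [ 440.3 -403.4] [ 36.1 152.4] 13.1 41.0
[628.44263862 360.71128107] 523 [ 340. -565.] [149.6  37.6] 6.9 41.0

[517.22286374 418.54157044] 866 [ 232.6 -316.7] [70.9 90.6] 21.9 139.2
```

View pics/w16.png

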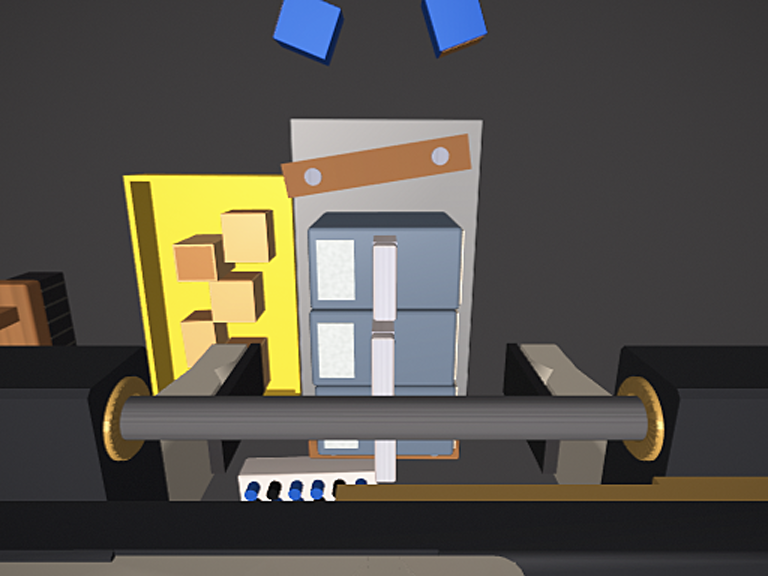

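View pics/t16.png

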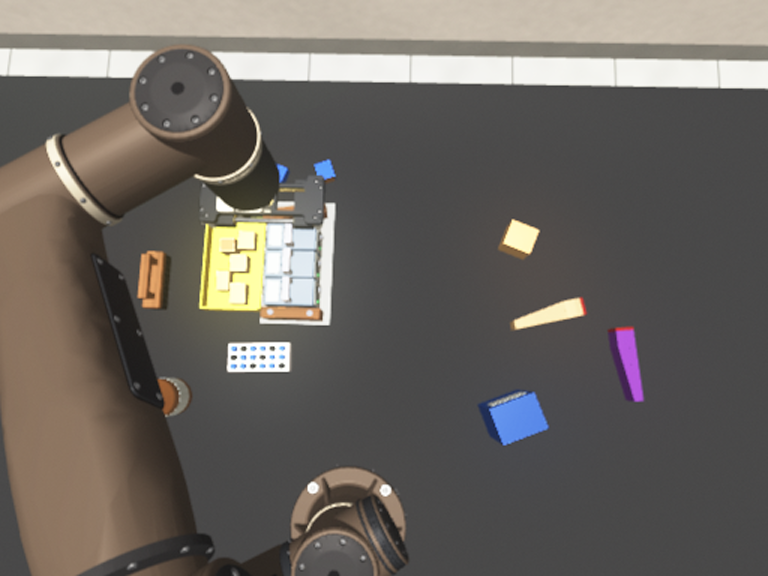

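The row is closed at (383,270), (383,350) and (383,420), and the wedge has not moved. I'm moving to the wooden wedge's head.

```bash
python3 -m handwheel '[[-0.9,-4.2,0,-0.096],[-0.9,-4.2,0,-0.096],[-0.9,-4.2,0,-0.096],[-0.9,-4.2,0,-0.096],[-0.9,-4.2,0,-0.096],[-0.9,-4.2,0,-0.096],[-0.9,-4.2,0,-0.096],[-0.9,-4.2,0,-0.096],[-0.9,-4.2,0,-0.096],[-0.9,-4.2,0,-0.096],[-0.8,-4.2,0,-0.096],[-0.8,-4.2,0,-0.096],[-0.8,-4.2,0,-0.096],[-0.8,-4.0,0,-0.096],[0,0,0,0],[0,0,0,0]]' 0
python3 - <<'E'
from h import *
f=grab('wrist'); save(f,'w17.png'); s=arm.get_state(); print(s['eef_pos'],s['ee_rot'])
print(proj(f,(.4532,-.4589,.042)))
E
```

```text
t: 40.2
eef_pos: [0.4512, -0.4597, 0.4213]
ee_rot: [3.139, 0.003, -1.344]
force: [-0.2, 0.5, -0.1]
width: 0.0879
[ 0.45163139 -0.45888239  0.42190837] [ 3.13978097e+00  2.18859498e-03 -1.34210969e+00]
(np.float64(252.49873246578636), np.float64(168.49651304113334))
```

View pics/w17.png

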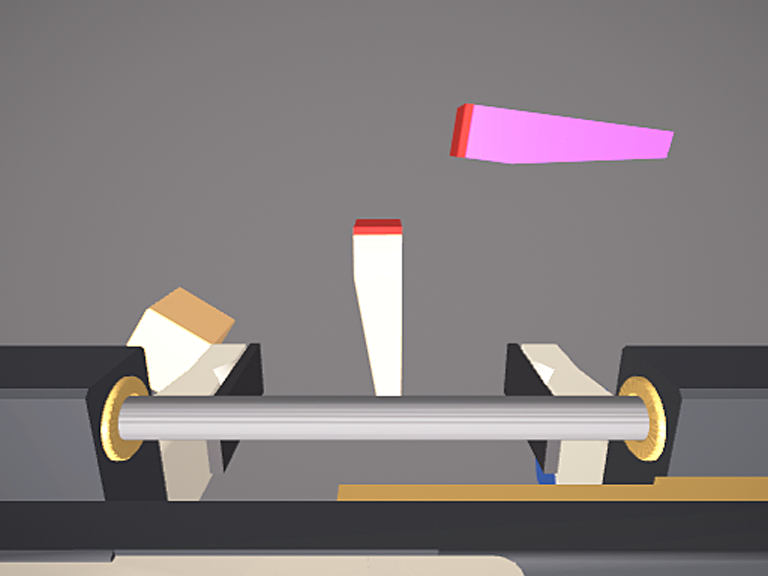

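The wedge head is at (378,255), centred and straight in the jaws. I'll descend and grip.

```bash
python3 -m handwheel '[[0.2,0,-4,0],[0,0,-4,0],[0,0,-4,0],[0,0,-4,0],[0,0,-4,0],[0,0,-2,0],[0,0,-1.2,0],[0,0,0,0],[0,0,0,0]]' 0
python3 -m handwheel '[[0,0,0,0],[0,0,0,0],[0,0,0,0],[0,0,0,0],[0,0,0,0],[0,0,0,0],[0,0,0,0],[0,0,0,0],[0,0,0,0],[0,0,0,0]]' 1 40
```

```text
t: 41.15
eef_pos: [0.4547, -0.4587, 0.1927]
ee_rot: [-3.141, -0.001, -1.34]
force: [0.1, -0.3, 0.5]
width: 0.0878
t: 42.15
eef_pos: [0.4539, -0.4589, 0.1916]
ee_rot: [3.142, 0.0, -1.342]
force: [0.1, -0.2, -0.4]
width: 0.0358
```

The wedge is held (35.8 mm across the head). I'll lift it, square it and carry it to a staging point in front of the gap mouth.

```bash
python3 -m handwheel '[[0,0,2,0],[0,0,4,0],[0,0,4,0],[1.7,3.8,0,-0.0226],[1.7,3.8,0,-0.0226],[1.7,3.8,0,-0.0226],[1.7,3.8,0,-0.0226],[1.7,3.8,0,-0.0226],[1.7,3.8,0,-0.0226],[1.7,3.8,0,-0.0226],[1.7,3.8,0,-0.0226],[1.7,3.8,0,-0.0226],[1.6,3.6,0,-0.0226],[0,0,0,0],[0,0,0,0]]'
python3 -m handwheel '[[0,0,-4,0],[0,0,-3,0],[0,0,0,0],[0,0,0,0]]'
python3 - <<'E'
from h import *
f=grab('wrist'); save(f,'w18.png'); f=grab('scene'); save(f,'s18.png'); f=grab('top'); save(f,'t18.png'); s=arm.get_state(); print(s['eef_pos'],s['ee_rot'])
E
```

```text
t: 43.65
eef_pos: [0.623, -0.0798, 0.2911]
ee_rot: [3.141, -0.0, -1.566]
force: [0.5, -0.5, -2.2]
width: 0.036
t: 44.05
eef_pos: [0.6228, -0.0818, 0.2219]
ee_rot: [3.14, -0.001, -1.568]
force: [-0.1, -0.1, -1.4]
width: 0.0358
[ 0.62365282 -0.08125545  0.22368058] [-3.13858788e+00  1.59024461e-04 -1.56799841e+00]
```

View pics/w18.png

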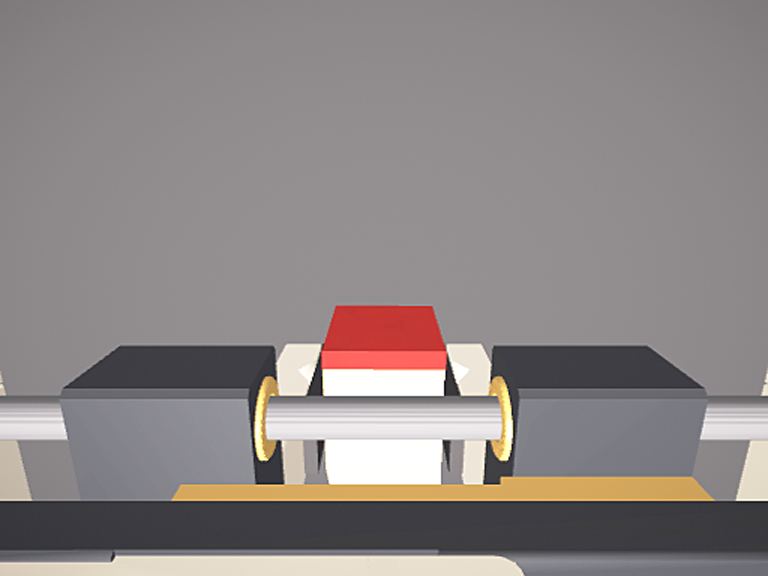

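View pics/s18.png

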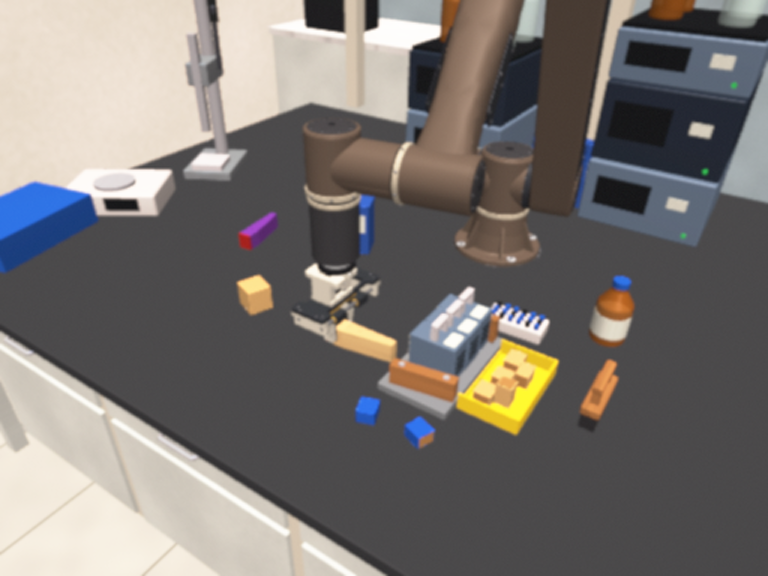

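View pics/t18.png

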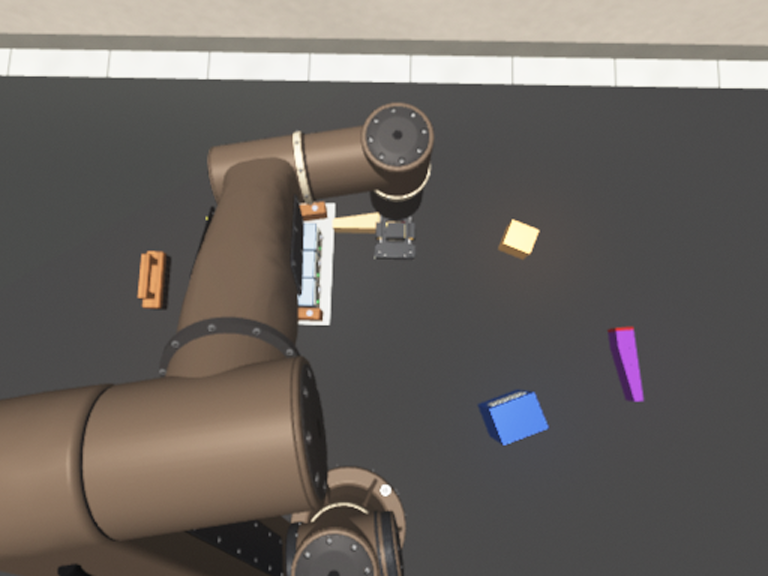

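```bash
python3 -m handwheel '[[0,0,-0.6,0],[0,0,-0.3,0],[0,0,0,0],[0,1,0,0],[0,1,0,0],[0,1,0,0],[0,1,0,0],[0,1,0,0],[0,0,0,0]]'
python3 -m handwheel '[[-0.05,1,0,0],[-0.05,1,0,0],[-0.05,1,0,0],[0,0,0,0],[0,0,0,0]]'
```

```text
t: 45.1
eef_pos: [0.623, -0.0293, 0.2127]
ee_rot: [-3.141, 0.0, -1.566]
force: [0.7, 0.1, -2.6]
width: 0.0361
t: 45.6
eef_pos: [0.6212, -0.0003, 0.2125]
ee_rot: [3.141, 0.0, -1.567]
force: [-0.3, 0.2, -1.2]
width: 0.0356
```

```bash
python3 -m handwheel '[[0,0.5,-0.1,0],[0,0.5,0,0],[0,0,0,0]]'
python3 -m handwheel '[[0,0.5,0,0],[0,0,0,0]]'
python3 -m handwheel '[[0,0.4,0,0],[0,0,0,0]]'
python3 - <<'E'
from h import *
f=grab('wrist'); save(f,'w19.png'); f=grab('scene'); save(f,'s19.png'); s=arm.get_state(); print(s['eef_pos'],s['ee_rot'],s['force'])
E
```

```text
t: 45.9
eef_pos: [0.6215, 0.0095, 0.2117]
ee_rot: [-3.141, 0.0, -1.568]
force: [0.7, -0.1, -0.9]
width: 0.0359
t: 46.1
eef_pos: [0.6214, 0.0145, 0.2116]
ee_rot: [3.142, 0.0, -1.568]
force: [0.3, -0.7, -0.9]
width: 0.0357
t: 46.3
eef_pos: [0.6214, 0.0185, 0.2117]
ee_rot: [3.142, 0.0, -1.568]
force: [0.7, -0.7, -2.4]
width: 0.0352
[0.62127615 0.01836222 0.21154908] [ 3.14126983e+00  1.89099052e-04 -1.56751246e+00] [-0.0069964  -0.235918   -1.73574122]
```

View pics/s19.png

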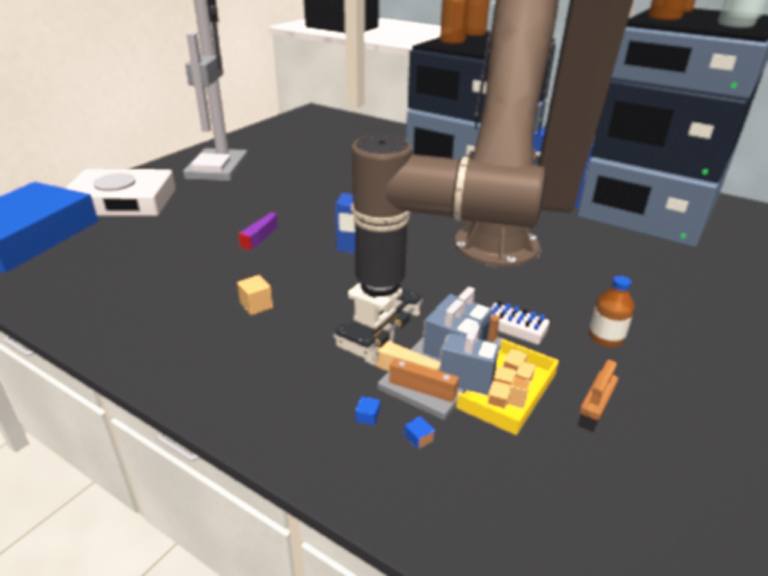

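Module 3 has been pushed toward +y (at (468,360)), so something caught it. I'll stop and look closer.

```bash
python3 - <<'E'
from meas import *
f=grab('scene'); im=f['image'][180:290,200:380]; cv2.imwrite('pics/s19c.png',cv2.cvtColor(cv2.resize(im,None,fx=4.4,fy=4.4,interpolation=cv2.INTER_CUBIC),cv2.COLOR_RGB2BGR))
W=cloud(f); A=np.ones(W.shape[:2],bool)&(W[...,0]>.4)&(W[...,0]<.66)&(W[...,1]>0)
for o in comps(f,A,.100,.112,W=W): print('top',*o)
for o in comps(f,A,.137,.147,W=W,minpx=8): print('handle',*o)
f=grab('top'); save(f,'t19.png'); W=cloud(f);A=np.ones(W.shape[:2],bool)&(W[...,0]>.4)&(W[...,0]<.66)&(W[...,1]>0)
for o in comps(f,A,.098,.112,W=W): print('T',*o)
E
```

```text
top [464.30687563 328.89282103] 989 [519.7 155.6] [185.1 155.6] 11.3 105.5
handle [460.07352941 299.66176471] 102 [494.9 128.5] [104.   15.4] 3.0 140.7
handle [402.83443709 301.84768212] 151 [588.8  48.5] [134.5  42. ] 13.2 141.1
handle [472.73684211 331.26315789] 57 [575.9 195.4] [44.7 13.9] 13.0 140.8
T [282.16575716 266.45975443] 1466 [518.7 143.7] [189.3 136.2] 14.3 105.3
```

View pics/s19c.png

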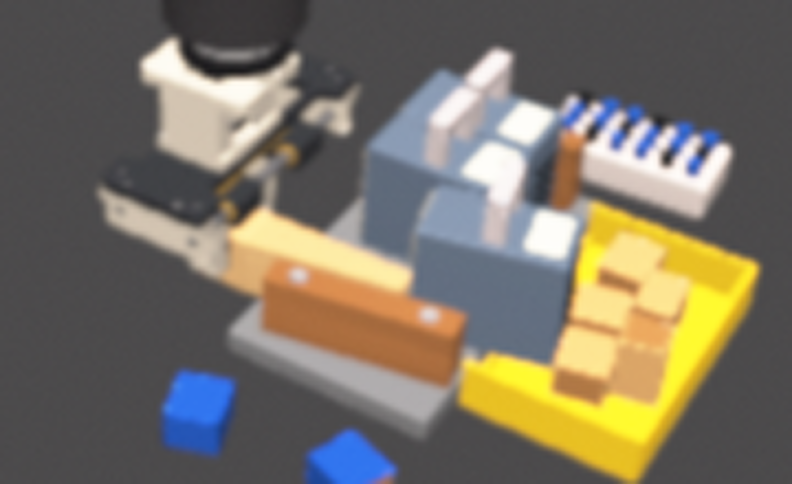

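View pics/t19.png

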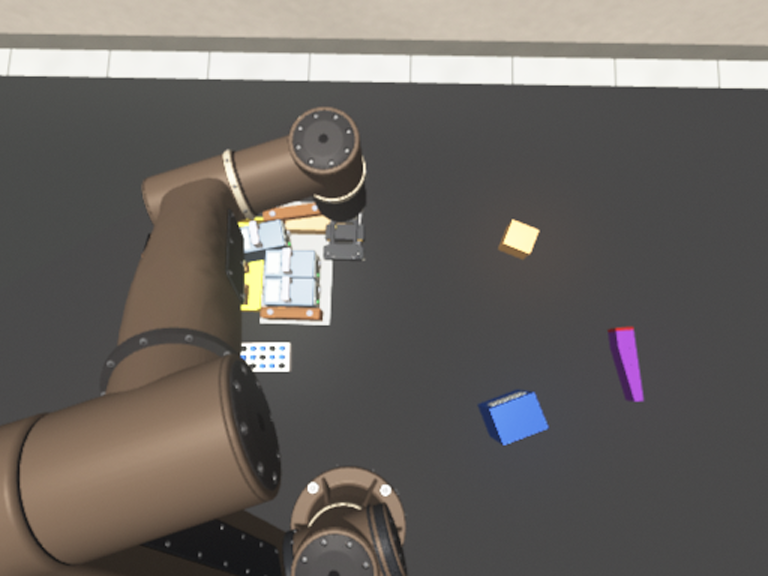

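The wedge tip caught M3's −y face: M3's handle is now at (0.576, 0.195), yaw ≈ 13°, still upright but overhanging the deck edge. I'll back the wedge out, lay it on the bench and re-seat M3.

```bash
python3 -m handwheel '[[0,-0.3,0,0],[0,-1,0,0],[0,-3,0,0],[0,-4,0,0],[0,-4,0,0],[0,-4,0,0],[0,-4,0,0],[0,-1,0,0],[0,0,-1.5,0],[0,0,-0.3,0],[0,0,0,0],[0,0,0,0]]'
python3 -m handwheel '[[0,0,-0.1,0],[0,0,0,0]]'
```

```text
t: 47.7
eef_pos: [0.6216, -0.1938, 0.1934]
ee_rot: [3.141, 0.0, -1.566]
force: [0.0, 0.9, -1.4]
width: 0.0356
t: 47.9
eef_pos: [0.6216, -0.1942, 0.1927]
ee_rot: [-3.141, 0.0, -1.567]
force: [-0.6, -0.4, -2.3]
width: 0.0357
```

```bash
python3 -m handwheel '[[0,0,-0.1,0],[0,0,0,0]]'
python3 -m handwheel '[[0,0,0,0],[0,0,0,0],[0,0,0,0],[0,0,0,0],[0,0,0,0]]' 0
python3 -m handwheel '[[0,0,2,0],[0,0,4,0],[0,0,5,0],[0,0,5,0],[0,0,5,0],[0,0,2.5,0],[-1,-5,0,0],[0,-5,0,0],[0,-5,0,0],[0,0,0,0]]'
python3 - <<'E'
from meas import *
f=grab('top'); save(f,'t20.png'); W=cloud(f);A=np.ones(W.shape[:2],bool)&(W[...,0]>.4)&(W[...,0]<.66)&(W[...,1]>-.3)
for o in comps(f,A,.098,.112,W=W): print('T',*o)
for o in comps(f,A,.034,.048,W=W): print('wedge',*o)
for o in comps(f,A,.137,.147,W=W,minpx=8): print('handle',*o)
f=grab('scene'); save(f,'s20.png')
E
```

```text
t: 48.1
eef_pos: [0.6215, -0.1947, 0.1917]
ee_rot: [-3.141, 0.0, -1.568]
force: [0.5, 0.4, -1.2]
width: 0.0356
t: 48.6
eef_pos: [0.6215, -0.1949, 0.1917]
ee_rot: [-3.142, -0.0, -1.568]
force: [0.3, -0.4, 0.9]
width: 0.0702
t: 49.6
eef_pos: [0.6106, -0.349, 0.4257]
ee_rot: [3.14, -0.001, -1.573]
force: [-0.1, 0.5, -0.6]
width: 0.0876
T [279.02648172 264.56462799] 1586 [520.3 161.4] [175.8 164.9] 2.7 105.3
wedge [307.59375 217.59375] 32 [633.3 104.9] [ 4.2 75. ] 11.1 39.9
wedge [220.23214286 254.41071429] 28 [548.3 287.9] [20.8 40.8] 53.4 42.9
wedge [161.47826087 267.06521739] 46 [518.8 410.9] [ 7.3 61.4] 87.0 45.2
wedge [236.59090909 264.23863636] 132 [528.5 243.2] [36.1 95. ] 2.3 36.6
wedge [221.25       285.88235294] 34 [484.7 283.1] [23.3 22.7] 89.0 35.6
wedge [159.56896552 291.72413793] 29 [465.3 411. ] [ 7.6 41.8] 88.8 42.8
handle [252.9527027  232.41891892] 74 [573.1 193.9] [44.9 14.9] 9.9 140.9
handle [285.         260.01923077] 78 [519.4 128.7] [44.8 12.4] 3.6 141.3
handle [284.4695122  289.07926829] 82 [463.4 127.2] [43.9 14.6] 0.0 141.0
```

View pics/t20.png

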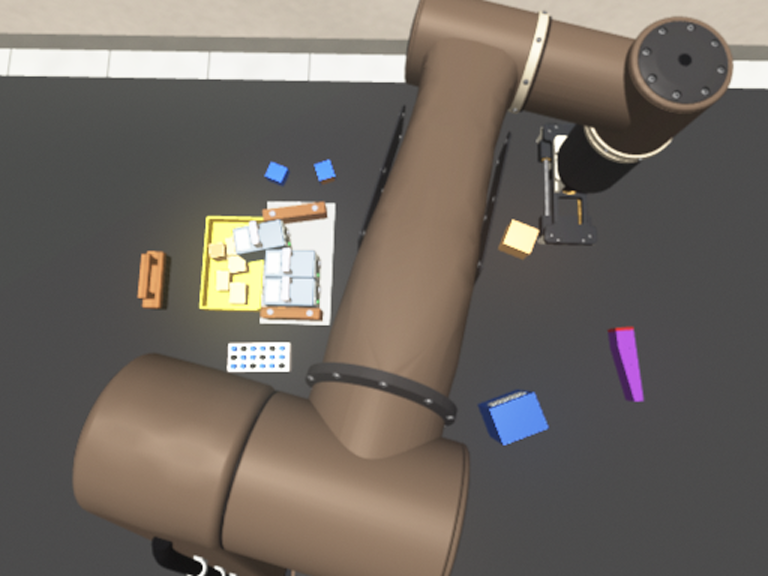

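View pics/s20.png

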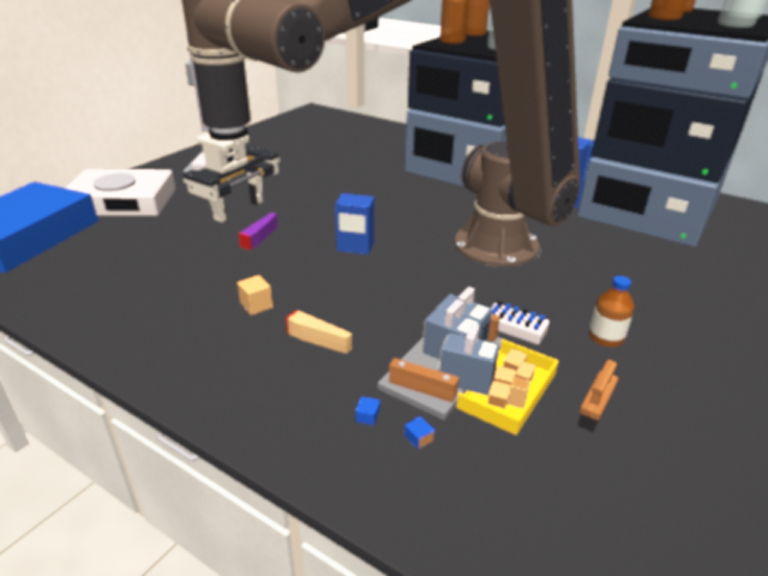

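M3 is still upright on the deck edge at (468,360) in the scene view, and the wedge lies flat on the bench at (320,330). I'm returning to M3's handle.

```bash
python3 -m handwheel '[[-0.24,3.6,0,0.118],[-0.24,3.6,0,0.118],[-0.24,3.6,0,0.118],[-0.24,3.6,0,0.118],[-0.24,3.6,0,0.118],[-0.24,3.6,0,0.118],[-0.24,3.6,0,0.118],[-0.24,3.6,0,0.118],[-0.24,3.6,0,0.118],[-0.24,3.6,0,0.118],[-0.24,3.6,0,0.118],[-0.24,3.6,0,0.118],[-0.24,3.7,0,0.118],[-0.24,3.7,0,0.118],[-0.24,3.7,0,0.118],[0,0,0,0],[0,0,0,0]]' 0
python3 - <<'E'
from h import *
f=grab('wrist'); save(f,'w21.png'); s=arm.get_state(); print(s['eef_pos'],s['ee_rot'])
W=cloud(f); m=(W[...,2]>.137)&(W[...,2]<.147)
P=W[m]; r=cv2.minAreaRect((P[:,:2]*1000).astype(np.float32)); print(len(P),r)
n,l,st,c=cv2.connectedComponentsWithStats(m.astype(np.uint8))
for i in range(1,n):
    if st[i,4]>30: print(c[i],st[i,4],cv2.minAreaRect((W[l==i][:,:2]*1000).astype(np.float32)))
E
```

```text
t: 51.4
eef_pos: [0.5747, 0.2007, 0.4267]
ee_rot: [-3.142, 0.0, 0.205]
force: [0.6, -0.3, 0.1]
width: 0.0881
[0.57489837 0.19979991 0.42673714] [-3.14156976e+00  1.12561676e-04  2.03074479e-01]
1702 ((531.9027709960938, 148.39430236816406), (165.9381561279297, 58.48902893066406), 31.240989685058594)
[262.50864198 190.97777778] 810 ((575.0867919921875, 193.47122192382812), (45.14722442626953, 13.24559211730957), 12.133627891540527)
[322.25336323 249.81838565] 446 ((530.3528442382812, 127.81244659423828), (29.36140251159668, 14.058551788330078), 0.4480518400669098)
[307.47757848 307.97982063] 446 ((467.9524841308594, 125.85665893554688), (37.68309020996094, 14.53390884399414), 1.2671648263931274)
```

View pics/w21.png

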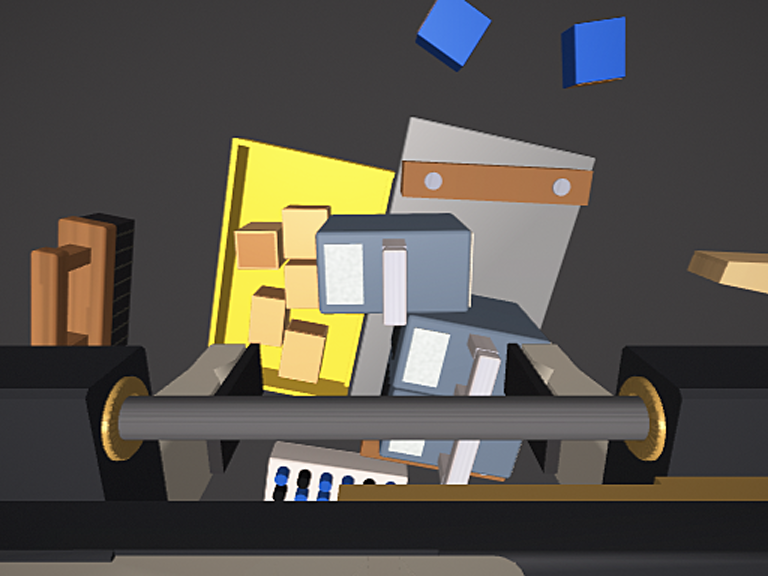

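```bash
python3 -m handwheel '[[0,-0.65,-3,0.008],[0,0,-4,0],[0,0,-4,0],[0,0,-2.2,0],[0,0,0,0],[0,0,0,0]]' 0
python3 - <<'E'
from station import arm
s=arm.get_state(); print(s['eef_pos'],s['force'])
E
python3 -m handwheel '[[0,0,0,0],[0,0,0,0],[0,0,0,0],[0,0,0,0],[0,0,0,0],[0,0,0,0],[0,0,0,0],[0,0,0,0],[0,0,0,0],[0,0,0,0],[0,0,0,0],[0,0,0,0],[0,0,0,0],[0,0,0,0]]' 1 50
```

```text
t: 52.05
eef_pos: [0.576, 0.1921, 0.2955]
ee_rot: [3.141, -0.0, 0.209]
force: [0.7, 0.6, 1.0]
width: 0.0873
[0.57599309 0.19207144 0.29548067] [0.72997174 0.57358237 1.01088627]
t: 53.45
eef_pos: [0.5756, 0.1927, 0.2946]
ee_rot: [-3.141, -0.0, 0.21]
force: [-0.1, 1.9, -2.6]
width: 0.0133
```

```bash
python3 -m handwheel '[[0,0,2,0],[0.5,0,4,0],[0.3,-1,0,-0.035],[0,-1.1,0,-0.035],[0,-1.1,0,-0.035],[0,-1.1,0,-0.035],[0,-1.1,0,-0.035],[0,-1.1,0,-0.032],[0,0,0,0],[0,0,0,0]]'
python3 -m handwheel '[[0,0,-3,0],[0,0,-2,0],[0,0,-0.6,0],[0,0,-0.2,0],[0,0,0,0],[0,0,0,0]]'
python3 - <<'E'
from h import *
f=grab('wrist'); save(f,'w22.png')
E
```

```text
t: 54.45
eef_pos: [0.5837, 0.1271, 0.3546]
ee_rot: [-3.142, -0.0, 0.002]
force: [0.4, 0.3, -3.6]
width: 0.0135
t: 55.05
eef_pos: [0.5841, 0.1279, 0.2979]
ee_rot: [-3.141, -0.002, 0.004]
force: [-0.2, 0.2, -4.3]
width: 0.0138
```

View pics/w22.png

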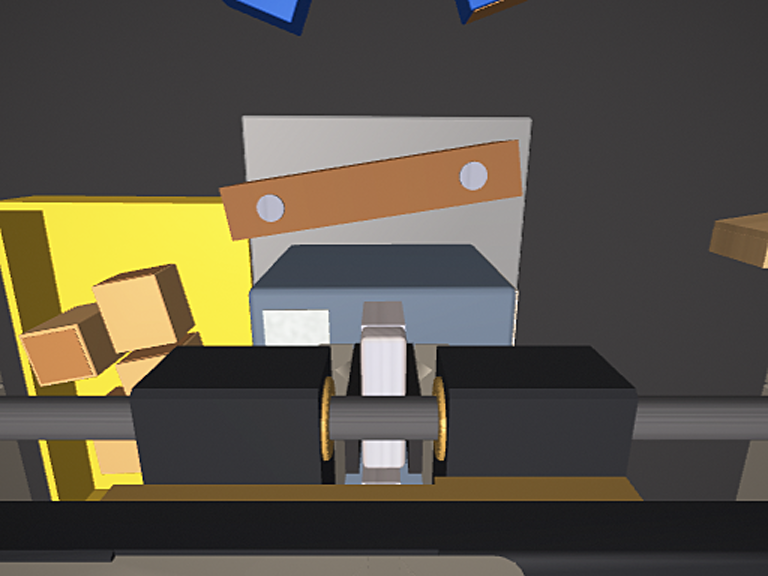

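```bash
python3 -m handwheel '[[0,0,-0.1,0],[-0.2,0,0,0],[-0.2,0,0,0],[-0.2,0,0,0],[-0.1,0,0,0],[-0.1,0,0,0],[0,0,0,0]]'
python3 -m handwheel '[[-0.1,0,0,0],[0,0,0,0]]'
python3 -m handwheel '[[-0.1,0,0,0],[0,0,0,0]]'
```

```text
t: 55.8
eef_pos: [0.5769, 0.1277, 0.2965]
ee_rot: [-3.141, -0.004, 0.004]
force: [7.7, -1.8, -5.9]
width: 0.0135
t: 56.0
eef_pos: [0.5764, 0.1277, 0.2968]
ee_rot: [-3.141, -0.005, 0.004]
force: [10.1, -3.5, -6.0]
width: 0.0137
t: 56.2
eef_pos: [0.5759, 0.1277, 0.2972]
ee_rot: [-3.141, -0.007, 0.004]
force: [10.8, -4.8, -6.3]
width: 0.0137
```

```bash
python3 -m handwheel '[[0.1,0,-0.1,0],[0,0,-0.1,0],[0,0,0,0]]'
python3 -m handwheel '[[0,0,0,0],[0,0,0,0],[0,0,0,0],[0,0,0,0],[0,0,0,0],[0,0,0,0]]' 0
python3 -m handwheel '[[0,0,2,0],[0,0,4,0],[0,0,4,0],[0,0,3,0],[-5,0,0,0],[0,0,0,0],[0,0,0,0]]'
python3 - <<'E'
from h import *
f=grab('wrist'); save(f,'w23.png')
W=cloud(f)
for nm,lo,hi in (('handles',.137,.147),('scrap/tray',.02,.05)):
  m=(W[...,2]>lo)&(W[...,2]<hi); n,l,st,c=cv2.connectedComponentsWithStats(m.astype(np.uint8))
  for i in range(1,n):
    if st[i,4]>60: print(nm,c[i].round(),st[i,4],np.round(np.concatenate([np.ravel(x) for x in cv2.minAreaRect((W[l==i][:,:2]*1000).astype(np.float32))]),1))
m=(W[...,2]>.100)&(W[...,2]<.110); P=W[m]; print('tops',cv2.minAreaRect((P[:,:2]*1000).astype(np.float32)), np.percentile(P[:,0],[.5,99.5]),np.percentile(P[:,1],[.5,99.5]))
E
```

```text
t: 56.5
eef_pos: [0.5767, 0.128, 0.2955]
ee_rot: [-3.14, -0.006, 0.004]
force: [7.9, -1.7, -2.0]
width: 0.0136
t: 57.1
eef_pos: [0.5746, 0.1276, 0.2937]
ee_rot: [3.142, 0.0, 0.003]
force: [1.4, 0.7, -0.5]
width: 0.0557
t: 57.8
eef_pos: [0.5237, 0.1274, 0.4244]
ee_rot: [-3.141, -0.001, 0.004]
force: [-0.0, 0.6, 0.0]
width: 0.0875
handles [254. 125.] 976 [5.785e+02 1.280e+02 4.570e+01 1.330e+01 5.000e-01]
handles [254. 192.] 848 [522.  127.8  45.6  13.8   0.6]
handles [256. 246.] 531 [472.2 125.4  13.4  33.6  89.9]
scrap/tray [253.  70.] 309 [6.304e+02 1.307e+02 3.000e-01 1.312e+02 9.100e+00]
scrap/tray [101. 140.] 2491 [534.2 265.1 122.9 199.8  89.9]
scrap/tray [472.  85.] 2065 [ 6.198e+02 -1.133e+02  3.260e+01  9.900e+01  1.000e-01]
scrap/tray [142. 165.] 4569 [519.7 265.1 149.2  65.3   4. ]
scrap/tray [ 15. 188.] 2249 [495.  416.7  23.3 114.   89. ]
scrap/tray [184. 233.] 153 [436.8 217.4  27.1   4.6  86.3]
scrap/tray [204. 307.] 2611 [331.4 196.4  51.4 129.6   1.3]
tops ((522.7127075195312, 126.08407592773438), (168.26480102539062, 103.06747436523438), 0.29961419105529785) [0.44011606 0.60598159] [0.07712079 0.17676695]
```

View pics/w23.png

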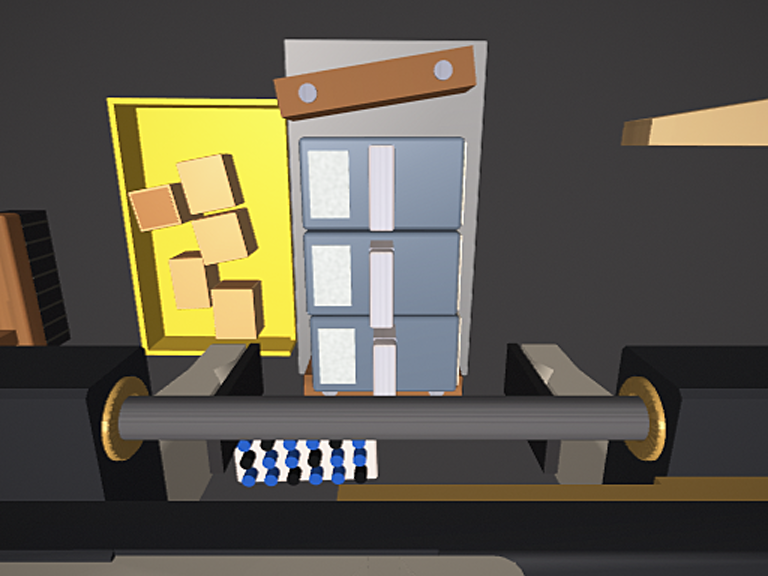

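The row is re-seated with handles in line at (383,185), (382,290) and (385,365), and all five offcuts are still in the tray. Now back to the wedge. This time the entry will be well clear of M3, biased to the tapered-stop side.

```bash
python3 -m handwheel '[[0.75,-2.5,0,-0.121],[0.75,-2.5,0,-0.121],[0.75,-2.5,0,-0.121],[0.75,-2.5,0,-0.121],[0.75,-2.5,0,-0.121],[0.75,-2.5,0,-0.121],[0.75,-2.5,0,-0.121],[0.75,-2.5,0,-0.121],[0.75,-2.5,0,-0.121],[0.75,-2.5,0,-0.121],[0.75,-2.5,0,-0.121],[0.75,-2.5,0,-0.121],[0.8,-2.2,0,-0.121],[0,0,0,0],[0,0,0,0]]' 0
python3 - <<'E'
from h import *
f=grab('wrist'); save(f,'w24.png'); s=arm.get_state(); print(s['eef_pos'],s['ee_rot'])
W=cloud(f); m=(W[...,2]>.036)&(W[...,2]<.048); n,l,st,c=cv2.connectedComponentsWithStats(m.astype(np.uint8))
for i in range(1,n):
    if st[i,4]>60: print(c[i].round(),st[i,4],np.round(np.concatenate([np.ravel(x) for x in cv2.minAreaRect((W[l==i][:,:2]*1000).astype(np.float32))]),1))
E
```

```text
t: 59.35
eef_pos: [0.6231, -0.1951, 0.4224]
ee_rot: [3.14, 0.0, -1.57]
force: [-0.4, 0.2, 0.9]
width: 0.0873
[ 0.62293675 -0.19452294  0.4227924 ] [ 3.14036870e+00  1.57033491e-04 -1.56873048e+00]
[268.  54.] 85 [ 6.095e+02 -3.174e+02  6.000e-01  5.340e+01  6.880e+01]
[258. 201.] 2894 [ 621.2 -144.2   36.   141.5    0. ]
```

View pics/w24.png

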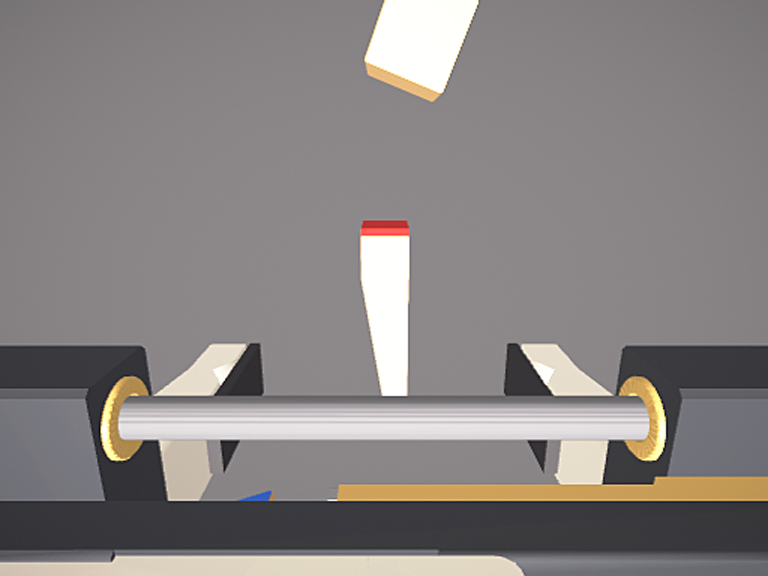

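```bash
python3 -m handwheel '[[-0.1,0,-4,0],[0,0,-4,0],[0,0,-4,0],[0,0,-4,0],[0,0,-4,0],[0,0,-2,0],[0,0,-1.1,0],[0,0,0,0],[0,0,0,0]]' 0
python3 -m handwheel '[[0,0,0,0],[0,0,0,0],[0,0,0,0],[0,0,0,0],[0,0,0,0],[0,0,0,0],[0,0,0,0],[0,0,0,0],[0,0,0,0],[0,0,0,0]]' 1 40
python3 -m handwheel '[[0.3,0,2.2,0],[0.5,2,0,0],[0,2,0,0],[0,2,0,0],[0,2,0,0],[0,2,0,0],[0,1,0,0],[0,0,0,0],[0,0,0,0]]'
```

```text
t: 60.3
eef_pos: [0.6223, -0.1941, 0.1938]
ee_rot: [-3.14, -0.0, -1.569]
force: [-0.4, 0.5, -0.3]
width: 0.0879
t: 61.3
eef_pos: [0.6216, -0.1944, 0.1926]
ee_rot: [3.141, -0.0, -1.57]
force: [-0.7, -0.1, 0.4]
width: 0.0359
t: 62.2
eef_pos: [0.6296, -0.0846, 0.2146]
ee_rot: [3.141, -0.0, -1.569]
force: [0.3, -0.9, -1.5]
width: 0.0355
```

```bash
python3 -m handwheel '[[0,1,0,0],[0,1,0,0],[0,1,0,0],[0,1,0,0],[0,1,0,0],[0,0,0,0]]'
python3 - <<'E'
from h import *
f=grab('scene'); im=f['image'][180:290,200:380]; cv2.imwrite('pics/s25c.png',cv2.cvtColor(cv2.resize(im,None,fx=4.4,fy=4.4,interpolation=cv2.INTER_CUBIC),cv2.COLOR_RGB2BGR))
E
```

```text
t: 62.8
eef_pos: [0.6298, -0.0329, 0.2147]
ee_rot: [-3.141, 0.0, -1.568]
force: [1.0, 0.3, -0.5]
width: 0.0356
```

View pics/s25c.png

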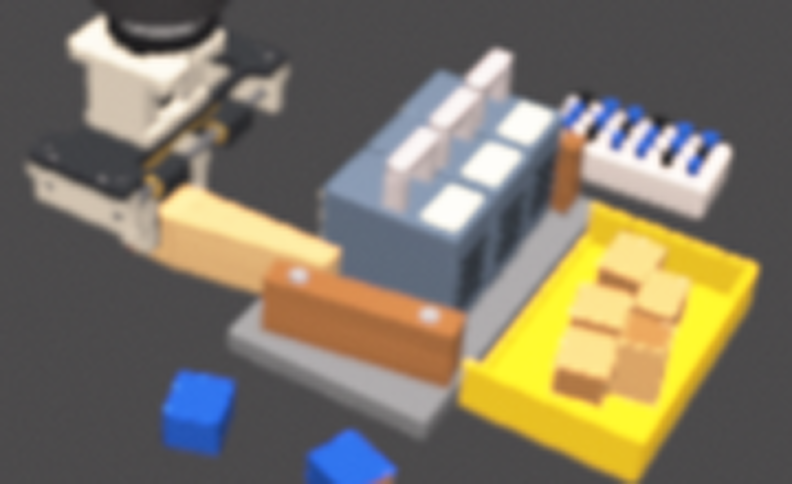

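The tip is inside the gap, M3 is undisturbed and forces are low. I'll continue in small steps.

```bash
python3 -m handwheel '[[-0.1,1,-0.05,0],[-0.1,1,-0.05,0],[-0.1,1,0,0],[0,0,0,0]]'
python3 -m handwheel '[[-0.1,0.5,-0.05,0],[-0.05,0.5,0,0],[0,0,0,0]]'
python3 -m handwheel '[[-0.05,0.4,0,0],[-0.05,0.4,0,0],[0,0,0,0]]'
python3 - <<'E'
from h import *
f=grab('scene'); im=f['image'][180:290,200:380]; cv2.imwrite('pics/s26c.png',cv2.cvtColor(cv2.resize(im,None,fx=4.4,fy=4.4,interpolation=cv2.INTER_CUBIC),cv2.COLOR_RGB2BGR))
E
```

```text
t: 63.25
eef_pos: [0.6266, -0.0031, 0.2137]
ee_rot: [-3.141, 0.0, -1.569]
force: [0.7, 0.1, -1.5]
width: 0.0358
t: 63.55
eef_pos: [0.6252, 0.0061, 0.2132]
ee_rot: [-3.141, 0.0, -1.569]
force: [0.4, 0.4, -1.4]
width: 0.0356
t: 63.85
eef_pos: [0.6244, 0.0141, 0.2133]
ee_rot: [-3.141, 0.0, -1.57]
force: [2.0, 0.8, -0.4]
width: 0.0356
```

View pics/s26c.png

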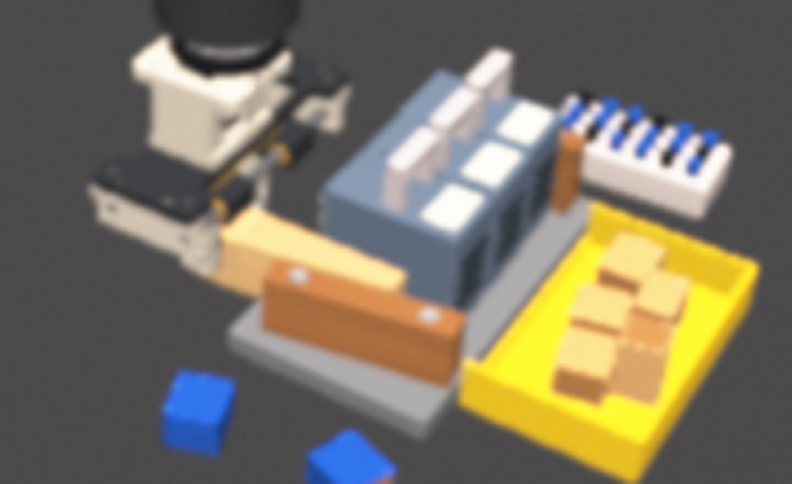

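```bash
python3 -m handwheel '[[0.05,0.3,0,0],[0,0.3,-0.1,0],[0,0.2,0,0],[0,0,0,0]]'
python3 -m handwheel '[[0,0,-0.1,0],[0,0,0,0]]'
python3 -m handwheel '[[0,0,-0.1,0],[0,0,0,0]]'
```

```text
t: 64.3
eef_pos: [0.6246, 0.0219, 0.212]
ee_rot: [3.141, 0.0, -1.57]
force: [1.3, 0.7, -1.5]
width: 0.0357
t: 64.5
eef_pos: [0.6246, 0.0216, 0.2111]
ee_rot: [3.142, 0.0, -1.57]
force: [0.5, 0.4, -0.3]
width: 0.0359
t: 64.7
eef_pos: [0.6247, 0.0215, 0.2106]
ee_rot: [-3.141, -0.0, -1.57]
force: [-1.2, 0.6, 2.6]
width: 0.0356
```

The wedge is on the deck at y ≈ −49 mm. I'll release it, move behind the butt and close the fingers to push.

```bash
python3 -m handwheel '[[0,0,0,0],[0,0,0,0],[0,0,0,0],[0,0,0,0],[0,0,0,0]]' 0
python3 -m handwheel '[[0,0,2,0],[0,0,4,0],[0,-3,0,0],[0,-3.2,0,0],[0,0,0,0],[0,0,0,0],[0,0,0,0],[0,0,0,0],[0,0,0,0],[0,0,0,0],[0,0,0,0],[0,0,0,0]]' 1 40
python3 -m handwheel '[[0,0,0,0],[0,0,0,0],[0,0,0,0],[0,0,0,0],[0,0,-3,0],[0,0,-3.4,0],[0,0,0,0],[0,0,0,0]]'
python3 - <<'E'
from h import *
f=grab('scene'); im=f['image'][180:290,200:380]; cv2.imwrite('pics/s27c.png',cv2.cvtColor(cv2.resize(im,None,fx=4.4,fy=4.4,interpolation=cv2.INTER_CUBIC),cv2.COLOR_RGB2BGR))
E
```

```text
t: 65.2
eef_pos: [0.6246, 0.0216, 0.2101]
ee_rot: [3.141, -0.0, -1.57]
force: [-0.6, 0.2, -0.3]
width: 0.07
t: 66.4
eef_pos: [0.6246, -0.0402, 0.2701]
ee_rot: [3.142, 0.0, -1.569]
force: [0.3, 0.1, -0.1]
width: 0.0004
t: 67.2
eef_pos: [0.6248, -0.0405, 0.2062]
ee_rot: [3.14, -0.001, -1.569]
force: [0.0, 0.1, 1.4]
width: 0.0008
```

View pics/s27c.png

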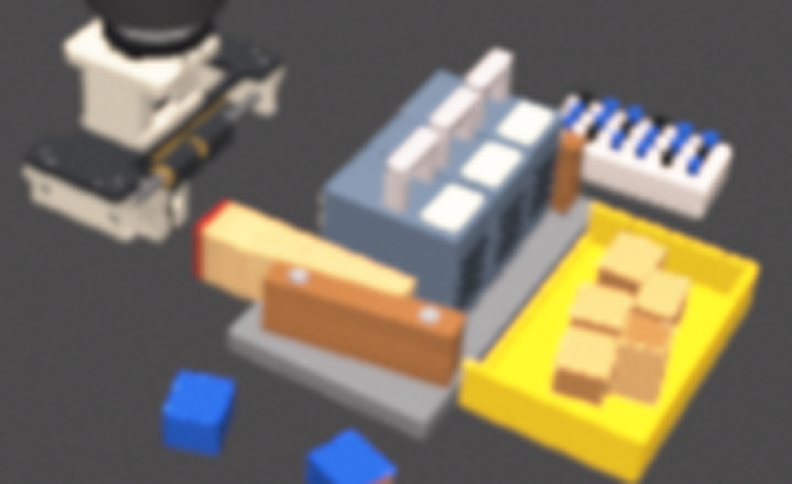

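Wedge seated in the gap with its red butt at (210,240) in the crop; the closed fingers are behind it. Pushing +y.

```bash
python3 -m handwheel '[[0,1,0,0],[0,1,0,0],[0,1,0,0],[0,0.4,0,0],[0,0,0,0]]'
python3 -m handwheel '[[0,0.3,0,0],[0,0.3,0,0],[0,0.3,0,0],[0,0,0,0]]'
python3 -m handwheel '[[0,0.3,0,0],[0,0.3,0,0],[0,0,0,0]]'
```

```text
t: 67.75
eef_pos: [0.6247, -0.0054, 0.2065]
ee_rot: [-3.141, 0.0, -1.568]
force: [0.3, 0.5, -0.4]
width: 0.0004
t: 68.15
eef_pos: [0.6246, 0.0028, 0.2061]
ee_rot: [3.142, 0.0, -1.57]
force: [-0.0, 0.2, -0.6]
width: 0.0004
t: 68.45
eef_pos: [0.6243, 0.0085, 0.206]
ee_rot: [3.14, -0.001, -1.57]
force: [-1.5, -2.2, 1.6]
width: 0.0
```

```bash
python3 -m handwheel '[[0,0.3,0,0],[0,0.3,0,0],[0,0,0,0]]'
python3 -m handwheel '[[0,0.2,0,0],[0,0.2,0,0],[0,0,0,0]]'
python3 -m handwheel '[[0,0.2,0,0],[0,0,0,0]]'
```

```text
t: 68.75
eef_pos: [0.6238, 0.0129, 0.206]
ee_rot: [3.139, -0.003, -1.57]
force: [-2.1, -12.2, 3.2]
width: 0.0005
t: 69.05
eef_pos: [0.6239, 0.0142, 0.2061]
ee_rot: [3.138, -0.006, -1.571]
force: [1.1, -29.2, 2.5]
width: 0.0005
t: 69.25
eef_pos: [0.6238, 0.0149, 0.2061]
ee_rot: [3.137, -0.007, -1.571]
force: [3.8, -36.0, 2.3]
width: 0.0005
```

It's locking at y ≈ 0.0149 with 36 N. I'll back off, measure, then push again.

```bash
python3 -m handwheel '[[0,-1,0,0],[0,-1,0,0],[0,-3,0,0],[0,-4,0,0],[0,0,8,0],[0,0,0,0],[0,0,0,0]]' || python3 -m handwheel '[[0,-1,0,0],[0,-1,0,0],[0,-3,0,0],[0,-4,0,0],[0,0,5,0],[0,0,0,0],[0,0,0,0]]'
python3 - <<'E'
from h import *
f=grab('scene'); save(f,'s28.png')
W=cloud(f); hsv=cv2.cvtColor(f['image'],cv2.COLOR_RGB2HSV)
red=((hsv[...,0]<6)|(hsv[...,0]>174))&(hsv[...,1]>150)&(hsv[...,2]>90)
R=W[red&(W[...,0]>.55)&(W[...,0]<.7)&(W[...,1]>-.1)&(W[...,1]<.1)]; print('butt red',len(R),R.min(0),R.max(0),np.median(R,0))
f=grab('top'); save(f,'t28.png'); W=cloud(f)
m=(W[...,2]>.054)&(W[...,2]<.067)&(W[...,0]>.56)&(W[...,0]<.66)&(W[...,1]<.18)
n,l,st,c=cv2.connectedComponentsWithStats(m.astype(np.uint8))
for i in range(1,n):
    if st[i,4]>20: print(c[i]*1.5,st[i,4],cv2.minAreaRect((W[l==i][:,:2]*1000).astype(np.float32)))
E
```

```text
t: 69.95
eef_pos: [0.6254, -0.0692, 0.2579]
ee_rot: [-3.138, 0.001, -1.57]
force: [0.4, 0.4, -0.0]
width: 0.0002
butt red 15 [ 0.55315223 -0.0170732  -0.00120925] [0.64305581 0.02721652 0.06064948] [0.62500422 0.02573992 0.04420678]
[317.35758836 217.3004158 ] 481 ((630.0049438476562, 82.10469818115234), (114.81007385253906, 91.30535888671875), 44.59224319458008)
[519.80735294 237.03088235] 340 ((596.8919067382812, -343.2078552246094), (60.28205108642578, 56.11553955078125), 69.4449462890625)out of range; nothing moved
```

View pics/s28.png

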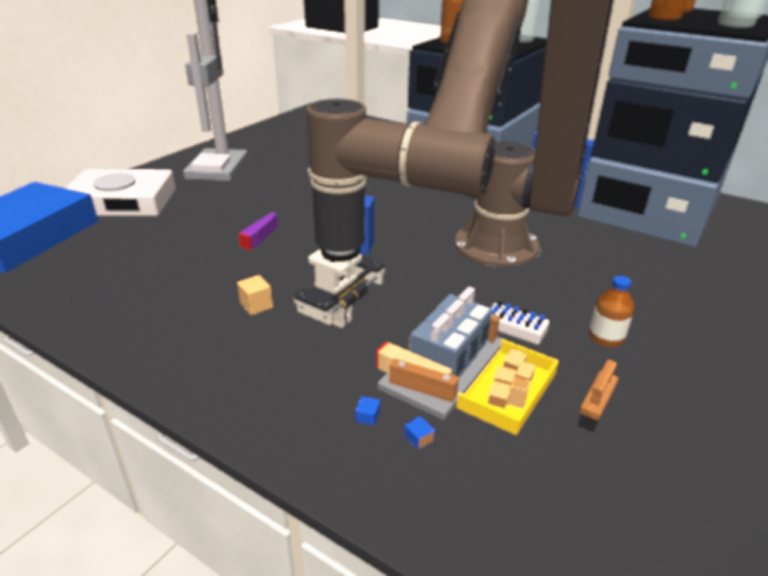

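View pics/t28.png

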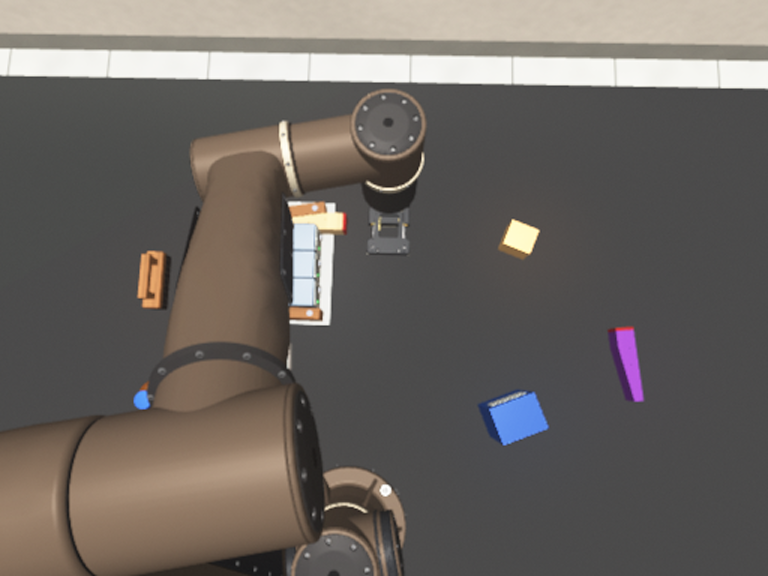

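The butt is at y ≈ 0.0255, so the wedge origin is about −26 mm in the base frame (home is −25). I'll give it two more firm pushes.

```bash
python3 -m handwheel '[[0,0,-3,0],[0,0,-2,0],[-0.1,0,0,0],[0,3,0,0],[0,3,0,0],[0,1.4,0,0],[0,0,0,0]]'
python3 -m handwheel '[[0,0.5,0,0],[0,0.4,0,0],[0,0,0,0]]'
python3 -m handwheel '[[0,0.2,0,0],[0,0,0,0]]'
```

```text
t: 70.75
eef_pos: [0.6239, 0.0066, 0.2067]
ee_rot: [-3.141, 0.0, -1.567]
force: [-0.2, -0.1, 0.7]
width: 0.0006
t: 71.05
eef_pos: [0.6236, 0.0132, 0.2063]
ee_rot: [3.142, -0.0, -1.57]
force: [0.3, -0.5, -0.6]
width: 0.0006
t: 71.25
eef_pos: [0.6237, 0.0138, 0.2063]
ee_rot: [3.141, -0.002, -1.571]
force: [1.4, -10.4, -0.1]
width: 0.0007
```

```bash
python3 -m handwheel '[[0,0.2,0,0],[0,0.15,0,0],[0,0,0,0]]'
python3 -m handwheel '[[0,-0.5,0,0],[0,0,0,0],[0,0.3,0,0],[0,0.2,0,0],[0,0.05,0,0],[0,0,0,0]]'
```

```text
t: 71.55
eef_pos: [0.6237, 0.0148, 0.2064]
ee_rot: [3.14, -0.005, -1.571]
force: [4.5, -23.6, 0.4]
width: 0.0006
t: 72.15
eef_pos: [0.6236, 0.0155, 0.2063]
ee_rot: [3.14, -0.006, -1.571]
force: [5.7, -30.0, 0.4]
width: 0.0003
```

Locked: the pushes now rise steeply without advance. I'll back off and check everything.

```bash
python3 -m handwheel '[[0,-1,0,0],[0,-3,0,0],[0,-4,0,0],[0,0,5,0],[0,0,5,0],[0,0,5,0],[0,0,4,0],[-3,3,0,0.15],[-3,3,0,0.15],[-3,3,0,0.15],[-2,3,0,0.15],[0,2,0,0.15],[0,2,0,0.15],[0,0,0,0.15],[0,0,0,0.15],[0,0,0,0.15],[0,0,0,0.15],[0,0,0,0],[0,0,0,0]]' 0
python3 - <<'E'
from h import *
f=grab('wrist'); save(f,'w29.png'); s=arm.get_state(); print(s['eef_pos'],s['ee_rot'])
W=cloud(f)
for nm,lo,hi in (('top106',.100,.111),('wedge60',.056,.0615),('handle',.137,.147)):
  m=(W[...,2]>lo)&(W[...,2]<hi); n,l,st,c=cv2.connectedComponentsWithStats(m.astype(np.uint8))
  for i in range(1,n):
    if st[i,4]>60: print(nm,c[i].round()*1.5,st[i,4],np.round(np.concatenate([np.ravel(x) for x in cv2.minAreaRect((W[l==i][:,:2]*1000).astype(np.float32))]),1))
E
```

```text
t: 74.05
eef_pos: [0.5135, 0.1, 0.3962]
ee_rot: [-3.141, -0.0, -0.074]
force: [0.1, -0.0, -0.4]
width: 0.0875
[0.51353203 0.09986315 0.39622591] [-3.14121758e+00 -1.00653888e-04 -7.36282574e-02]
top106 [334.5 255. ] 17320 [5.221e+02 1.264e+02 1.664e+02 1.028e+02 2.000e-01]
wedge60 [387.  93.] 5353 [623.3 102.3 156.2  36.2  89.7]
handle [313.5 178.5] 1272 [5.772e+02 1.278e+02 4.590e+01 1.420e+01 2.000e-01]
handle [327.  289.5] 1057 [521.4 127.4  14.1  45.9  90. ]
handle [339. 372.] 543 [475.2 125.5  26.7  14.1   0. ]
```

View pics/w29.png

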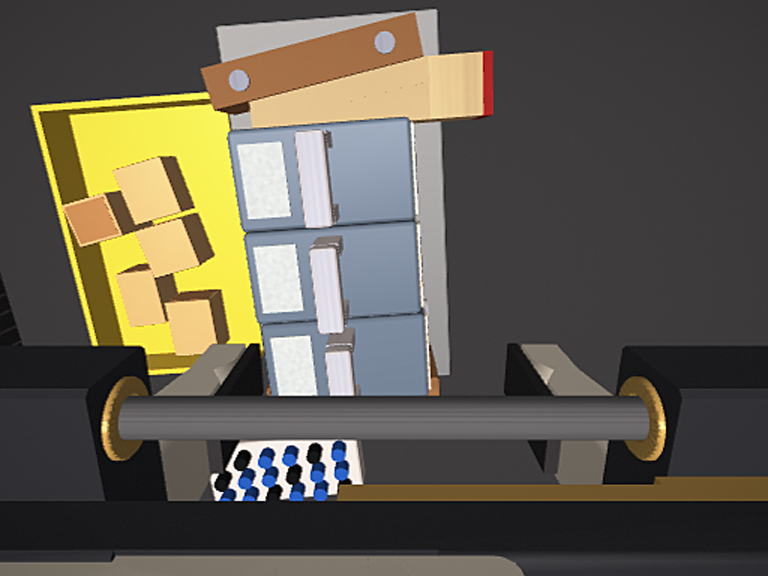

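```bash
python3 - <<'E'
from meas import *
f=grab('top'); W=cloud(f); save(f,'t30.png')
f2=grab('scene'); save(f2,'s30.png')
for o in comps(f,(W[...,1]>.35)&(W[...,0]>.4),.08,.1,W=W,minpx=30): print('brush bar',*o)
W=cloud(f2)
hs=cv2.cvtColor(f2['image'],cv2.COLOR_RGB2HSV)
for o in comps(f2,(W[...,1]>.35)&(W[...,0]>.4)&(W[...,0]<.6),.08,.1,W=W,minpx=30): print('brush bar scene',*o)
E
```

```text
brush bar [142.33333333 293.43333333] 45 [454.9 424.9] [21.5 16.8] 4.5 90.0
brush bar scene [604.29310345 376.38793103] 174 [493.  426.7] [94.6 18. ] 0.4 90.8
```

View pics/s30.png

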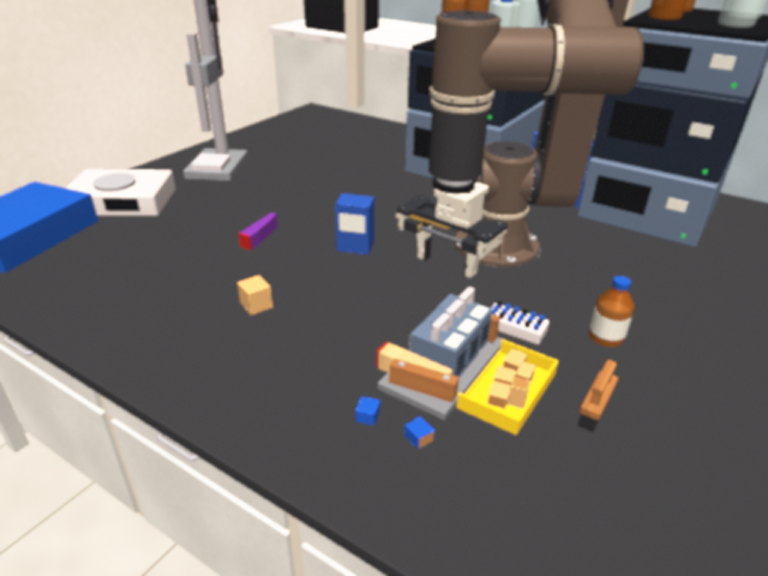

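The scene view shows the row and wedge seated at (450,340), five offcuts in the tray, the brush upright at (600,392), bystanders in place and the gripper clear of everything. I'm handing it in.

```bash
python3 -c "
from station import arm
print(arm.job_done())"
```

```text
the job is handed in; nothing more can be done
None
```

I swept all five offcuts into the tray with the brush, stood the brush back on the bench, set the three modules in a row against the fixed stop, and drove the wooden wedge home. The job is handed in at about 74 s of the 192 s, and no verdict was reported.

- **Mishap:** on my first try at inserting the wedge, its tip caught module 3 and pushed it about 65 mm towards the tray. It stayed upright. I laid the wedge down, put module 3 back in the row against the others, and inserted the wedge with more clearance.
- **Modules:** all three are upright, with module rotation within about 0.5°. Their handles are about 2 mm or less off the deck's centre line.
- **Wedge:** it lies flat and straight to 0.3°, at about x 86, y −26 mm in the base frame (home is 86, −25). Three pushes of 36, 24 and 30 N barely moved it further at the end. I could not measure the contact force on the base directly, so "over 9 N" rests on those pushes.
- **The rest:** all five offcuts show in the tray, the brush bar is at its proper 91 mm height, and the bottle, carton and vial rack look unmoved. The filler, knocked aside during the run, was not needed.
- **Disagreement:** the top and wrist cameras placed the base about 2 mm apart in x. The points where the modules touched the stop lay between the two.

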